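# Hang the vial carriers and lock the stand

## Task

Hang every vial carrier on the stand's pin of the same colour as its vial caps: the pin goes sideways in through the open side of the strap's slot and the carrier is then let down so that it hangs freely from the notch, vials kept upright. When all the carriers there are hang, put the loose square-bored handle down fully onto the square shaft of the blue lock box, and then turn it clockwise (seen from above) to its stop to lock. Leave the white reagent bottle where it is.

Things in the scene. Friction and masses are not known exactly. Their poses are not given: they have to be found in the camera images.
- carrier_red: Vial carrier, two brown vials with red caps, about 0.2 kg; may be absent. Origin: centre of the underside, z up. Base 66 (x) x 40 (y) x 14 mm; amid it a flat upright strap 5 mm thick (x), 40 mm wide (y), to z = 134 mm, its top (z 96 to 134) a plain tab 30 mm wide to grip across the 5 mm. One vial before (-x), one behind (+x) the strap, to z = 55 mm. L-shaped slot in the strap: see slot_red.
- carrier_purple: Vial carrier, two brown vials with purple caps, about 0.2 kg; may be absent. Origin: centre of the underside, z up. Base 66 (x) x 40 (y) x 14 mm; amid it a flat upright strap 5 mm thick (x), 40 mm wide (y), to z = 134 mm, its top (z 96 to 134) a plain tab 30 mm wide to grip across the 5 mm. One vial before (-x), one behind (+x) the strap, to z = 55 mm. L-shaped slot in the strap: see slot_purple.
- carrier_blue: Vial carrier, two brown vials with blue caps, about 0.2 kg; may be absent. Origin: centre of the underside, z up. Base 66 (x) x 40 (y) x 14 mm; amid it a flat upright strap 5 mm thick (x), 40 mm wide (y), to z = 134 mm, its top (z 96 to 134) a plain tab 30 mm wide to grip across the 5 mm. One vial before (-x), one behind (+x) the strap, to z = 55 mm. L-shaped slot in the strap: see slot_blue.
- slot_red (a point): Where the pin's axis lies when carrier_red hangs: mid strap, 82 mm above the underside; axes as the carrier's. The slot is open at the strap's +y edge only, runs level (z 58 to 74 mm above the underside) from that edge in to y = -7 mm; at its inner end a notch 14 mm wide (y -7 to +7) goes up to z = 86 mm.
- slot_purple (a point): Where the pin's axis lies when carrier_purple hangs: mid strap, 82 mm above the underside; axes as the carrier's. The slot is open at the strap's +y edge only, runs level (z 58 to 74 mm above the underside) from that edge in to y = -7 mm; at its inner end a notch 14 mm wide (y -7 to +7) goes up to z = 86 mm.
- slot_blue (a point): Where the pin's axis lies when carrier_blue hangs: mid strap, 82 mm above the underside; axes as the carrier's. The slot is open at the strap's +y edge only, runs level (z 58 to 74 mm above the underside) from that edge in to y = -7 mm; at its inner end a notch 14 mm wide (y -7 to +7) goes up to z = 86 mm.
- pin_red: Fixed level steel pin, 8 mm thick, with red head, collar and clamp, pointing to its own -x (to the robot). Origin on its axis, mid of its free seat, 112 mm above the bench; seat 16 mm long (x -8 to +8), between head and collar of 18 mm diameter. Behind it a 16 mm beam (x 38 to 54) and clamp 22 mm high (x 34 to 58). Pins 95 mm apart along the stand's y, order varies; open above and below.
- pin_purple: Fixed level steel pin, 8 mm thick, with purple head, collar and clamp, pointing to its own -x (to the robot). Origin on its axis, mid of its free seat, 112 mm above the bench; seat 16 mm long (x -8 to +8), between head and collar of 18 mm diameter. Behind it a 16 mm beam (x 38 to 54) and clamp 22 mm high (x 34 to 58). Pins 95 mm apart along the stand's y, order varies; open above and below.
- pin_blue: Fixed level steel pin, 8 mm thick, with blue head, collar and clamp, pointing to its own -x (to the robot). Origin on its axis, mid of its free seat, 112 mm above the bench; seat 16 mm long (x -8 to +8), between head and collar of 18 mm diameter. Behind it a 16 mm beam (x 38 to 54) and clamp 22 mm high (x 34 to 58). Pins 95 mm apart along the stand's y, order varies; open above and below.
- stand: Fixed stand: grey base plate 10 mm high, two posts (16 mm square, 120 mm high, at x = 46, y = -158 and +158 mm), a beam between them with the pins. Origin on the bench under the middle pin's seat; y along the beam, +y towards the lock box; z up. The blue lock box, 64 mm square, 39 mm high, is centred at x = -22, y = +245 mm.
- shaft_seat (a point): Centre of the shoulder on the lock shaft on which the seated handle's underside rests, 45 mm above the bench; z up, x and y along the sides of the square shaft and turning with it. The shaft is vertical, 14 mm square for 34 mm up from here, then tapers to 9 mm square over the last 6 mm, 40 mm above here in all.
- lock_shaft (a joint): Angle of the lock shaft in rad, growing clockwise seen from above; turns from 0 to a stop at 1.2 (locked) and stays where it is left; it takes about 0.06 N m. Starts between 0 and 0.4.
- handle: Loose black handle: a hub 30 x 30 mm, 40 mm high, with a 16 mm square bore right through, its sides along x and y, and two wings along x (14 mm wide, z 8 to 20 mm, to 49 mm from the axis) with red dots. Grip the hub across y. Origin at the centre of the hub's underside, z up. It weighs 0.12 kg, fits the shaft in four ways and has about 0.15 rad of play on it.
- bottle: White reagent bottle with a blue cap, a bystander, 35 x 58 x 78 mm; origin at the centre of its underside.

How it is judged:
By the outcome, as a careful person would: the job done as asked, in the order asked, and still so for the second after the job is handed in, with the robot touching nothing.
Of carrier_red, carrier_purple, carrier_blue only 2 to 3 are there at a start; the rules pass over those that are not, and their reading is None.
At some moment in a run one of handle may be knocked a few centimetres aside while the robot is not near it.
It also fails if it takes over 208 s, if anything falls off the work surface, if the arm or the gripper's body presses on something with over 40 N, if the wrist force passes 120 N, or if a joint passes its speed limit or range.

## Robot

A 6-joint arm with a two-finger parallel gripper is mounted at the origin on a cart in front of the work surface, level with it; the furniture and walls round the work are solid. World frame = base frame: x ahead of the robot, y to its left, z up, the work surface at z = 0. Lengths are in m, angles in rad, forces in N, time in s.
With the tool pointing down it reaches from about 0.3 to 0.775 m from the base axis. Payload 14.6 kg.
Tool frame: the origin (TCP) lies at the very end of the fingers, on their centre line; the grasp point (between the pads) lies 19 mm behind it; z points along the fingers, y is the line along which they close (so a half turn about z gives the same grasp; the last joint's range is limited). The gripper opens to 94 mm and grips with 3 to 60 N. Pads are 16 mm wide; open, the fingers measure 119 mm over their backs; the gripper's body (75 mm by 177 mm) begins 78 mm behind the grasp point.
Start: joints at [-0.067, 0.3, 1.521, -0, 1.321, -0.067], TCP at [0.55, -0, 0.205] pointing down, gripper open.
Joint ranges: [-3.03, 3.03], [-0.79, 2.21], [0.23, 2.52], [-1.04, 4.18], [0, 3.07], [-2.55, 2.55]. Speed limits (rad/s): [2.22, 2.22, 2.57, 3.14, 3.14, 3.14].

## Interface

Orientations are given as [roll, pitch, yaw] about the fixed x, y, z axes, in that order (R = Rz(yaw) Ry(pitch) Rx(roll)).
In Python, from station import * gives the robot as it stands.
- The arm moves only by the tool jog_arm, never from a script. Its argument "rows" is a list of rows, each a list of 3 entries, a list of its own where there are three numbers: the shift along the tool's x, y, z in m, then the turn about the tool's z in degrees, then the finger opening in m, from 0 to 0.094. A call has 1 to 12 rows; each row shifts and turns the commanded pose from where the row before left it, along the tool's axes as they then stand; what a row does not reach is not made up. A row lasts 1/12 s, in which the tool goes at most 41.7 mm and 7.16 degrees, less where a joint would pass 70% of its speed; a pose out of reach is approached as far as the arm can. A call is refused whole if a number of a shift passes 0.0417 or a number of a turn 7.16, either way. A call with a gripper value outside its range is refused whole. The fingers move at their own pace and stop on an object; "squeeze" is the grip in N (left out, the last holds). Time passes only in rows, so rows that do not move let the fingers close. It gives the time, the measured TCP pose, the force, the opening and the grip force at its end, in the units of the state.
- get_obs(): the state, without advancing time (a new reading comes with each control period).
- camera(name): name is "scene" or "side" or "wrist"; returns a dict with "image" (400x640x3 uint8, red, green, blue), "range_z" (400x640 float32, m along the optical axis (not along the pixel's ray), 0 where there is no reading), "K" (3x3 intrinsics, pixels), "world_from_camera" (4x4, takes a point from camera to world coordinates); the wrist camera has in their place "T_tool_cam" (4x4, takes a point from camera to tool coordinates, whose origin is the TCP and whose axes are the flange's). Camera axes: x right, y up, looking along -z (the intrinsics and any distortion apply to the point x, -y, -z); pixel columns grow to the right and rows downward; lengths in m; the calibration is good to about 2 mm. A picture is of the moment at which its call begins: read the wrist's pose just before it.
- hand_in(): hands the job in; it is judged then, once.
Trained networks look in a picture, given as the dict that the camera call returned (one of the last four; its "shot" number tells which), for a name from the list of things; names that differ only in an ending like _2 or _b are one class to them, and where a whole thing is asked for, a point or a joint stands for the part that bears it (a point fixed in the world has none). Each returns a list of dicts, best first, with "p" (0 to 1); they miss things now and then, are a little off and sometimes report something else, mostly with a low value. They report only what shows in the picture. A call takes as long as a camera call.
- search_frame(label, picture): "at" ([column, row] as shares, 0 to 1, of the picture: columns of its width, rows of its height, amid what is visible of it).
- spot_point(label, picture): "at" ([column, row] as shares, 0 to 1, of the picture: columns of its width, rows of its height: a listed point, or the origin of a listed thing).
The state is a dict: "time_s": time; "qpos": joint angles; "joint_vel": joint speeds; "tau": joint torques, N m; "ee_pos": TCP position; "eef_rot": TCP orientation; "force": force on the tool from outside, world axes, zero at the start; "moment": the same for the moment, N m; "grip_width": finger opening in m; "grip_force": force on a finger pad.
Only numpy, scipy, OpenCV 4.12 (cv2) and the standard library are available. Lean on these libraries where they do the work, as an engineer would, in place of code of your own. Each camera call takes 0.05 s, during which the arm holds its last target. There are 200 camera calls.

## Working session

There is one attempt and no reset: what is moved stays moved. The work goes in short steps, Python scripts to look and compute and a tool call to move; the robot and the scene stay as the last step left them, time stands still between calls to the robot, and variables do not carry over. Pictures are saved under pics/ and viewed, at most 14 in all, crops included, and the job is handed in when it is done.

Besides the shell and the picture viewer there is one more tool, called as name(argument=value, ...), one argument or row to a line, values as JSON. jog_arm: Moves the arm, as the interface text tells. Its arguments: {"type":"object","properties":{"rows":{"type":"array","items":{"type":"array"}},"squeeze":{"type":"number"}},"required":["rows"]}

```bash
mkdir -p pics; ls; cat > h.py <<'E'
from station import *
import numpy as np, cv2
from scipy.spatial.transform import Rotation as R
def shot(name,fn=None):
    o=get_obs(); c=camera(name)
    if 'world_from_camera' in c: T=np.array(c['world_from_camera'])
    else:
        W=np.eye(4); W[:3,:3]=R.from_euler('xyz',o['eef_rot']).as_matrix(); W[:3,3]=o['ee_pos']; T=W@np.array(c['T_tool_cam'])
    c['T']=T
    if fn: cv2.imwrite('pics/'+fn,np.array(c['image'])[:,:,::-1])
    return c
def cloud(c):
    K=np.array(c['K']);z=np.array(c['range_z']);v,u=np.mgrid[0:400,0:640]
    P=np.stack([(u-K[0,2])/K[0,0]*z,-(v-K[1,2])/K[1,1]*z,-z],-1)
    W=P@c['T'][:3,:3].T+c['T'][:3,3]; W[z==0]=np.nan
    return W
def ray(c,u,v,zw):
    "intersect pixel ray with plane z=zw"
    K=np.array(c['K']);d=c['T'][:3,:3]@np.array([(u-K[0,2])/K[0,0],-(v-K[1,2])/K[1,1],-1]);o=c['T'][:3,3]
    return o+d*(zw-o[2])/d[2]
E
python3 - <<'E'
from h import *
print(get_obs())
for n in ['scene','side','wrist']:
    c=shot(n,n+'0.png');W=cloud(c);print(n,c['T'].round(3).tolist(),c['K'],[k for k in c])
    for l in ['carrier_red','carrier_purple','carrier_blue','pin_red','pin_purple','pin_blue','handle','shaft_seat','bottle']:
        r=[(round(d['p'],2),int(d['at'][0]*640),int(d['at'][1]*400)) for d in spot_point(l,c)[:3]]
        print(l,r,[W[min(v,399),min(u,639)].round(3).tolist() for p,u,v in r])
E
```

```text
pics
{'time_s': 0.0, 'qpos': array([-6.66140369e-02,  3.00503437e-01,  1.52158070e+00, -2.30579161e-05,
        1.32071954e+00, -6.66034117e-02]), 'joint_vel': array([-0.00216945, -0.00152978, -0.00084913, -0.00124491,  0.00100999,
        0.00073508]), 'tau': array([-1.53750298e-03, -5.31805658e+01, -3.52735734e+01,  7.07558286e-02,
        2.43994006e-02, -4.79655944e-05]), 'ee_pos': array([5.49730783e-01, 1.24690523e-06, 2.04868763e-01]), 'eef_rot': array([-3.14038283e+00, -5.83142996e-05,  1.57079139e+00]), 'force': array([0.04206171, 0.20772668, 0.32376636]), 'moment': array([0.02089531, 0.01391297, 0.00071788]), 'grip_force': 0.0, 'grip_width': 0.09400190324889408}
scene [[0.78, 0.261, -0.569, -0.162], [-0.625, 0.285, -0.726, -0.744], [-0.028, 0.922, 0.385, 0.537], [0.0, 0.0, 0.0, 1.0]] [[476.17245648   0.         311.00411084]
 [  0.         476.17245648 202.43716973]
 [  0.           0.           1.        ]] ['image', 'range_z', 'K', 'world_from_camera', 'shot', 'T']
carrier_red [(0.68, 231, 213)] [[0.369, 0.268, 0.045]]
carrier_purple [(0.77, 285, 213), (0.47, 234, 196)] [[
[... 1340 characters left out ...]
.001, -0.001, 0.549], [-0.001, 0.963, 0.268, 0.078], [0.002, -0.268, 0.963, 0.384], [0.0, 0.0, 0.0, 1.0]] [[286.35727315   0.         323.82642347]
 [  0.         286.35727315 201.41146318]
 [  0.           0.           1.        ]] ['image', 'range_z', 'K', 'T_tool_cam', 'shot', 'T']
carrier_red [] []
carrier_purple [] []
carrier_blue [] []
pin_red [(0.77, 248, 382)] [[0.46, -0.218, 0.115]]
pin_purple [(0.66, 269, 263), (0.65, 251, 228)] [[0.471, -0.118, 0.009], [0.449, -0.064, 0.009]]
pin_blue [(0.47, 248, 309)] [[0.529, 0.028, 0.316]]
handle [] []
shaft_seat [(0.79, 247, 79), (0.23, 268, 263)] [[0.471, 0.12, 0.068], [0.469, -0.119, 0.008]]
bottle [(0.67, 209, 331)] [[0.519, 0.024, 0.319]]
```

View pics/scene0.png

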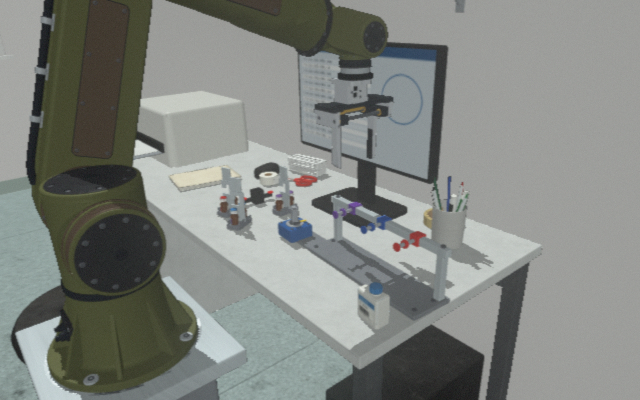

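View pics/side0.png

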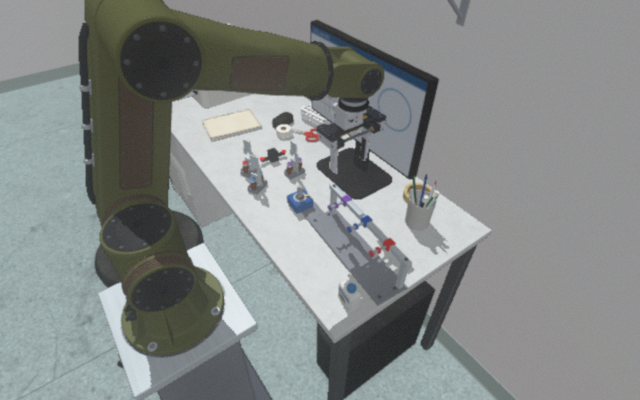

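View pics/wrist0.png

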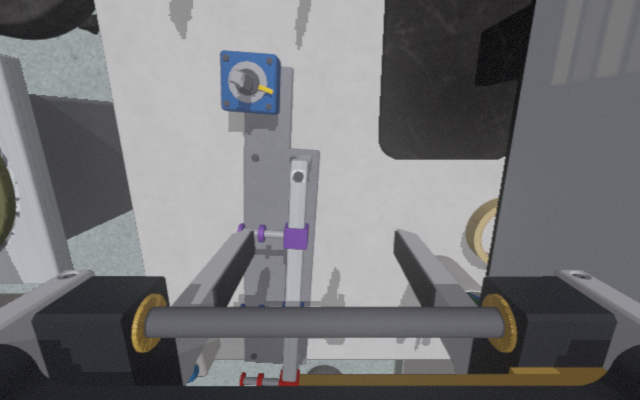

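Scene: red/blue carriers near (240,205), the purple one at (285,205), the handle at (260,197), the lock box at (295,230), and pins in order purple, blue, red away from the box. I'll move over the carriers for a closer look.

jog_arm(
  rows=[
    [[0.03,-0.012,-0.02],0,0.094],
    [[0.03,-0.012,-0.02],0,0.094],
    [[0.03,-0.012,-0.02],0,0.094],
    [[0.03,-0.012,-0.02],0,0.094],
    [[0.03,-0.012,-0.02],0,0.094],
    [[0.03,-0.012,-0.02],0,0.094],
    [[0,0,0],0,0.094],
    [[0,0,0],0,0.094],
    [[0,0,0],0,0.094],
    [[0,0,0],0,0.094],
  ],
)

```text
time_s: 2.33
ee_pos: [0.4781, 0.1791, 0.3244]
eef_rot: [-3.14, 0.001, 1.57]
force: [-0.1, 0.7, 0.2]
grip_width: 0.0942
grip_force: 0.0
```

```bash
python3 - <<'E'
from h import *
o=get_obs();print(o['ee_pos'],o['eef_rot'])
c=shot('wrist','w1.png');W=cloud(c)
np.savez('w1.npz',W=W,img=c['image'],T=c['T'],K=c['K'])
for l in ['carrier_red','carrier_purple','carrier_blue','slot_red','slot_purple','slot_blue','handle','shaft_seat','pin_purple']:
        r=[(round(d['p'],2),int(d['at'][0]*640),int(d['at'][1]*400)) for d in spot_point(l,c)[:3]]
        print(l,r,[W[min(v,399),min(u,639)].round(3).tolist() for p,u,v in r])
# tab tops: points with z 0.11-0.14 clusters
m=((W[...,2]>0.12)&(W[...,2]<0.142)&(W[...,1]>0.18)).astype(np.uint8)
n,lab,st,ce=cv2.connectedComponentsWithStats(m)
for i in range(1,n):
    if st[i,4]>15:
        p=W[lab==i]; r=cv2.minAreaRect((p[:,:2]*1000).astype(np.float32)); print(st[i],p.mean(0).round(3),p[:,2].max().round(3),r)
E
```

```text
[0.47814569 0.17908814 0.32443427] [-3.14005798e+00  6.35636467e-04  1.56971375e+00]
carrier_red [(0.65, 318, 358)] [[0.468, -0.122, 0.113]]
carrier_purple [(0.79, 362, 115)] [[0.538, 0.267, 0.035]]
carrier_blue [(0.65, 274, 109)] [[0.401, 0.276, 0.036]]
slot_red [(0.72, 281, 36)] [[0.419, 0.372, 0.057]]
slot_purple [(0.71, 368, 111), (0.58, 271, 362)] [[0.537, 0.271, 0.101], [0.37, -0.213, 0.03]]
slot_blue [(0.87, 264, 103), (0.29, 369, 111)] [[0.398, 0.281, 0.101], [0.537, 0.271, 0.109]]
handle [(0.57, 351, 38), (0.55, 280, 34)] [[0.521, 0.384, -0.0], [0.422, 0.365, 0.092]]
shaft_seat [(0.7, 317, 204), (0.41, 368, 112)] [[0.467, 0.127, 0.052], [0.538, 0.27, 0.099]]
pin_purple [(0.69, 351, 40)] [[0.518, 0.371, 0.039]]
[266   7  14  32 157] [0.419 0.366 0.132] 0.135 ((418.87042236328125, 367.42034912109375), (5.140467643737793, 29.883207321166992), 17.3778076171875)
[250  92  17  24 141] [0.398 0.279 0.131] 0.135 ((396.9083557128906, 278.2886657714844), (5.135377883911133, 29.78236198425293), 26.93715476989746)
[371 100   6  25 135] [0.539 0.268 0.131] 0.135 ((539.9436645507812, 268.75274658203125), (5.299131393432617, 29.132104873657227), 3.265807867050171)
```

View pics/w1.png

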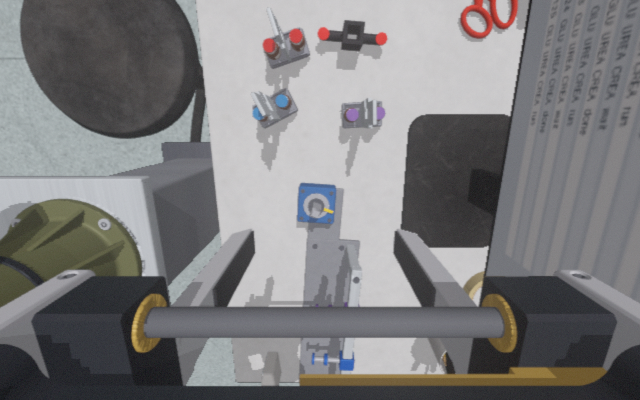

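Wrist view: red carrier (285,45), blue (270,105), purple (362,112), handle (352,37), lock box (317,203). All three carriers are present. Next I need to know which edge each slot opens at, and the pin poses.

```bash
python3 - <<'E'
from h import *
C={'red':(.4189,.3674,17.4),'blue':(.3969,.2783,26.9),'purple':(.5399,.2688,3.3)}
cs={n:shot(n) for n in ['scene','side','wrist']}
for k,(x,y,a) in C.items():
    for n,c in cs.items():
        W=cloud(c).reshape(-1,3);W=W[~np.isnan(W[:,0])]
        d=W[:,:2]-[x,y];a_=np.radians(a);xc=d@[np.cos(a_),np.sin(a_)];yc=d@[-np.sin(a_),np.cos(a_)]
        m=(abs(xc)<6)&(abs(yc)<.03)&(W[:,2]>.03)&(W[:,2]<.14)
        H,_,_=np.histogram2d(W[m,2]*1e3,yc[m]*1e3,bins=[[30,56,60,66,72,76,88,96,140],np.arange(-24,25,6)])
        print(k,n);print(H.astype(int))
sc=cs['scene']['image'][150:250,200:320];cv2.imwrite('pics/sc.png',cv2.resize(sc,None,fx=6,fy=6,interpolation=2)[:,:,::-1])
E
```

```text
red scene
[[28 36 78 63 44 23 23 11]
 [ 0  0  0  0  1  2  0  0]
 [ 0  0  0  0  0  0  0  0]
 [ 0  0  2  0  0  0  0  0]
 [ 0  1  2  0  0  4  2  2]
 [ 0  2  6  3  4  8  4  3]
 [ 0  1  5  4  3  4  4  1]
 [ 0 17 20 23 19 23 10  0]]
red side
[[ 8 12 40 31 18  9  7  8]
 [ 0  0  1  6  7  1  3  0]
 [ 0  0  0  0  1  0  0  0]
 [ 0  0  0  0  0  0  0  0]
 [ 0  0  0  0  0  1  0  1]
 [ 1  2  2  0  2  4  5  1]
 [ 2  5  1  0  3  4  2  0]
 [ 0 17 12 14 10 13  8  0]]
red wrist
[[ 67  57 253 218 136  38   3   3]
 [  3   0   3   6   6   5   3   0]
 [  3   2   1   0   0   0   0   0]
 [  3   0   1   0   0   0   0   0]
 [  5   1   2   0   0   0   1   1]
 [  9   2   2   2   0   2   3   1]
 [ 12  11   2   1   1   2   2   1]
 [  0  55  34  34  36  35  16   1]]
blue scene
[[30 31 66 67 44 33 25 26]
 [ 5  4  3  2  6  2  0  1]
 [18 23  5  4  3  0  0  0]
 [18 20 10  4  0  0  0  1]
 [ 2  6  5  1  1  2  1  0]
 [21 19 37 12  4  7  9  5]
 [ 4  7 16  7  5  6  7  2]
 [ 0 18 35 26 27 28 13  0]]
blue side
[[11 14 34 34 30 11 13 14]
 [ 1  1  2  5  7  1  4  1]
 [ 5  9  3  2  1  0  0  0]
 [ 9 15  2  0  0  0  0  0]
 [ 0  3  2
[... 443 characters left out ...]
4  5  2  2  2]
 [ 3  3  2  2  6  4  0  0]
 [ 2  3  2  2  4  4  0  0]
 [ 2  2  1  1  6  4  1  1]
 [ 8  6  6  6 10 16 13  9]
 [ 5  6  5  6 13  8 12  7]
 [ 0 21 19 21 33 60 31 31]]
purple side
[[ 9  9 38 39 47 27 22 12]
 [ 1  0  6  6  9  6  8  3]
 [ 3  1  2  1  3  2  0  0]
 [ 2  2  3  1  4  1  0  0]
 [ 1  0  1  1  1  2  0  0]
 [ 4  3  2  7  5  8  4  4]
 [ 4  4  2  4  4  3  5  3]
 [ 2 14 10 14 29 26 29 12]]
purple wrist
[[  3   8  50 101 152  92  68  77]
 [  1   2   6  19  17  10  14  11]
 [  1   2   3   1   2   2   0   0]
 [  1   4   1   1   3   2   1   0]
 [  1   0   2   0   2   6   5   1]
 [  1   5   3   2   6  12   5   3]
 [  5  11   4   7  17  10  15   8]
 [  0  26  37  39  62  82  63  46]]
```

View pics/sc.png

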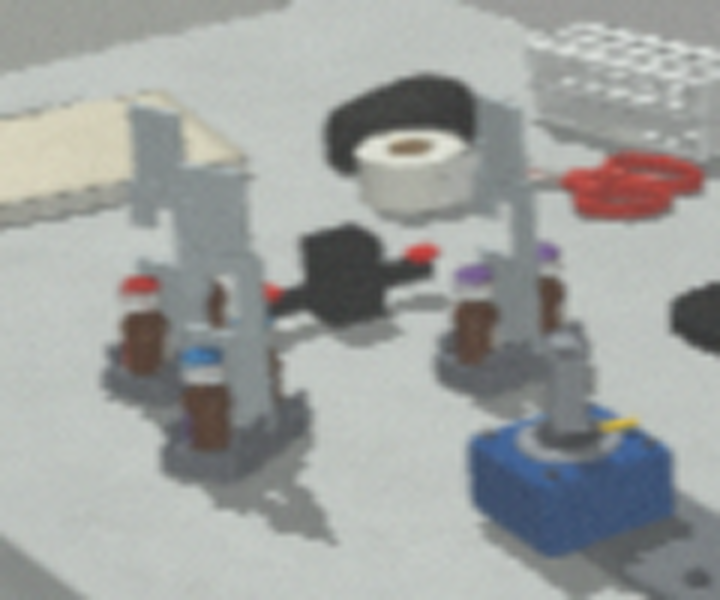

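jog_arm(
  rows=[
    [[-0.04,-0.004,-0.005],0,0.094],
    [[-0.04,-0.004,-0.005],0,0.094],
    [[-0.04,-0.004,-0.005],0,0.094],
    [[-0.04,-0.004,-0.005],0,0.094],
    [[-0.04,-0.004,-0.005],0,0.094],
    [[-0.04,0,0],0,0.094],
    [[-0.04,0,0],0,0.094],
    [[-0.04,0,0],0,0.094],
    [[0,0,0],0,0.094],
    [[0,0,0],0,0.094],
    [[0,0,0],0,0.094],
    [[0,0,0],0,0.094],
  ],
)

```text
time_s: 3.98
ee_pos: [0.4581, -0.139, 0.3506]
eef_rot: [3.141, -0.0, 1.572]
force: [-0.4, 0.1, -0.4]
grip_width: 0.0937
grip_force: 0.0
```

```bash
python3 - <<'E'
from h import *
o=get_obs();print(o['ee_pos'],o['eef_rot'])
c=shot('wrist','w2.png');W=cloud(c)
np.savez('w2.npz',W=W,img=c['image'],T=c['T'],K=c['K'])
for l in ['pin_red','pin_purple','pin_blue','shaft_seat']:
        r=[(round(d['p'],2),int(d['at'][0]*640),int(d['at'][1]*400)) for d in spot_point(l,c)[:3]]
        print(l,r,[ray(c,u,v,.112).round(4).tolist() for p,u,v in r])
m=((W[...,2]>0.1)&(W[...,2]<0.13)).astype(np.uint8)
n,lab,st,ce=cv2.connectedComponentsWithStats(m)
for i in range(1,n):
    if st[i,4]>15:
        p=W[lab==i]; r=cv2.minAreaRect((p[:,:2]*1000).astype(np.float32)); print(st[i],p.mean(0).round(4),r)
E
```

```text
[ 0.45811208 -0.13898017  0.35060594] [ 3.14129884e+00 -5.79661826e-05  1.57207325e+00]
pin_red [(0.8, 322, 229)] [[0.4555, -0.2214, 0.112]]
pin_purple [(0.97, 337, 100)] [[0.4763, -0.032, 0.112]]
pin_blue [(0.61, 328, 163)] [[0.4643, -0.1188, 0.112]]
shaft_seat [(0.16, 330, 158)] [[0.4672, -0.1115, 0.112]]
[   0   18   51  115 2256] [ 0.0619 -0.0074  0.1139] ((46.15374755859375, -9.564506530761719), (150.39723205566406, 63.160667419433594), 76.72904205322266)
[ 318   38   66  239 3877] [ 0.5083 -0.1112  0.1187] ((491.5211181640625, -126.57746887207031), (344.23687744140625, 70.08616638183594), 85.89631652832031)
[494 154  15   8  65] [ 0.7129 -0.1109  0.1153] ((713.62158203125, -110.61381530761719), (6.086217880249023, 13.49224853515625), 11.320745468139648)
[478 162   9   8  52] [ 0.6886 -0.1222  0.115 ] ((689.33984375, -122.44862365722656), (5.348067760467529, 16.70700454711914), 48.56754684448242)
[509 162  23   7  95] [ 0.7413 -0.1216  0.1159] ((742.8018188476562, -121.09455108642578), (15.93031120300293, 6.551359176635742), 44.444435119628906)
[ 588  171   49  112 2192] [ 0.8996 -0.2129  0.1155] ((899.2238159179688, -218.02322387695312), (174.34861755371094, 6.280056953430176), 89.75826263427734)
[511 178  20  10 109] [ 0.7473 -0.1467  0.1154] ((746.9351196289062, -146.65492248535156), (9.218225479125977, 9.328306198120117), 75.55010986328125)
[475 187  43  24 392] [ 0.7146 -0.1681  0.1163] ((711.8788452148438, -171.5051727294922), (26.95822525024414, 49.92853546142578), 84.32962036132812)
```

View pics/w2.png

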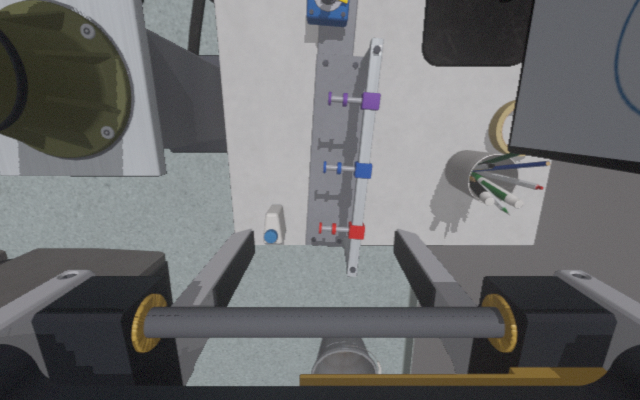

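Side/scene crops: all three slots open toward +y (left in the picture). w2 shows the pins purple (345,100), blue (340,168), red (335,230), with the beam tilted about -6°. I'll refine the stand pose from colour and depth.

```bash
python3 - <<'E'
from h import *
d=np.load('w2.npz');W=d['W'];im=d['img'];c={'T':d['T'],'K':d['K']}
hsv=cv2.cvtColor(im,cv2.COLOR_RGB2HSV);h,s,v=[hsv[...,i].astype(int) for i in range(3)]
roi=np.zeros((400,640),bool);roi[40:275,312:392]=1
bm=roi&(s<60)&(W[...,2]>.116)&(W[...,2]<.125)&(W[...,0]>.48)
p=W[bm];l=cv2.fitLine(p[:,:2].astype(np.float32),cv2.DIST_HUBER,0,.001,.001).ravel();print('beam',bm.sum(),p.mean(0),l,np.degrees(np.arctan2(l[0],l[1])))
for n,(a,b) in {'purple':(128,150),'blue':(105,124),'red':(0,8)}.items():
    m=roi&(s>110)&(((h>=a)&(h<=b))|((n=='red')&(h>172)))
    m[:60]=0
    k,lab,st,ce=cv2.connectedComponentsWithStats(m.astype(np.uint8))
    for i in range(1,k):
        if st[i,4]>8:
            q=W[lab==i];print(n,st[i],ce[i].round(1),'cloud med',np.nanmedian(q,0).round(4),'ray112',ray(c,*ce[i],.114).round(4))
E
```

```text
beam 2172 [ 0.51532946 -0.10681653  0.11928569] [ 0.07124851  0.9974586   0.5153295  -0.10681654] 4.0857005
purple [329  92   2   8   9] [329.4  95.3] cloud med [ 0.4652 -0.0261  0.1185] ray112 [ 0.4659 -0.0262  0.114 ]
purple [362  93  18  16 237] [370.3 100.7] cloud med [ 0.5207 -0.034   0.1224] ray112 [ 0.5218 -0.033   0.114 ]
purple [344  94   3  10  24] [344.8  98.1] cloud med [ 0.4867 -0.0294  0.1194] ray112 [ 0.4869 -0.0297  0.114 ]
blue [324 162   2  10  19] [324.5 166.3] cloud med [ 0.4585 -0.1222  0.1191] ray112 [ 0.4592 -0.1233  0.114 ]
blue [337 162   4  12  37] [338.8 168. ] cloud med [ 0.4801 -0.1251  0.119 ] ray112 [ 0.48   -0.1257  0.114 ]
blue [355 162  17  16 229] [362.8 170.2] cloud med [ 0.5141 -0.1275  0.1221] ray112 [ 0.5152 -0.129   0.114 ]
red [319 223   3  10  23] [319.8 227.2] cloud med [ 0.4525 -0.2151  0.1188] ray112 [ 0.4521 -0.2176  0.114 ]
red [332 223   4  11  41] [333.5 228.1] cloud med [ 0.4725 -0.2171  0.1186] ray112 [ 0.4732 -0.2191  0.114 ]
red [349 222  16  17 212] [355.9 231.4] cloud med [ 0.5071 -0.2209  0.1222] ray112 [ 0.508  -0.2245  0.114 ]
```

```bash
cat >> h.py <<'E'
def go(x,y,z,a):
    "a: angle (deg) of closing axis vs world x. prints shift in present tool axes, then turn about tool z; and shift in axes after turning"
    o=get_obs();M=R.from_euler('xyz',o['eef_rot']).as_matrix();d=np.array([x,y,z])-o['ee_pos']
    now=np.degrees(np.arctan2(M[1,1],M[0,1]));t=-(a-now);t=(t+90)%180-90
    M2=M@R.from_euler('z',t,degrees=True).as_matrix()
    print('pos',o['ee_pos'].round(4),'a',now.round(2),'t',round(o['time_s'],1),'w',round(o['grip_width'],4),'| turn %.2f'%t,'shift before turn',(M.T@d).round(4),'after',(M2.T@d).round(4),'q6',o['qpos'][5].round(2))
E
```

jog_arm(
  rows=[
    [[0.0348,-0.0051,-0.002],0,0.05],
    [[0.0348,-0.0051,-0.002],0,0.05],
    [[0.0348,-0.0051,0],0,0.05],
    [[0.0348,-0.0051,0],0,0.05],
    [[0.0348,-0.0051,0],0,0.05],
    [[0.0348,-0.0051,0],0,0.05],
    [[0.0348,-0.0051,0.01],0,0.05],
    [[0.0348,-0.0051,0.01],0,0.05],
    [[0.0348,-0.0051,0.02],0,0.05],
    [[0.0348,-0.0051,0.02],0,0.05],
    [[0.0348,-0.0051,0.02],0,0.05],
    [[0.0348,-0.0051,0.02],0,0.05],
  ],
)

```text
time_s: 5.23
ee_pos: [0.3958, 0.2796, 0.2537]
eef_rot: [3.141, -0.0, 1.572]
force: [0.5, 0.2, -0.2]
grip_width: 0.0498
grip_force: 0.0
```

jog_arm(
  rows=[
    [[0,0,0],-6.7,0.05],
    [[0,0,0],-6.7,0.05],
    [[0,0,0],-6.7,0.05],
    [[0,0,0],-6.7,0.05],
    [[0,0,0],0,0.05],
    [[0,0,0],0,0.05],
    [[0,0,0],0,0.05],
    [[0,0,0],0,0.05],
  ],
)

```text
time_s: 5.9
ee_pos: [0.3968, 0.2776, 0.2545]
eef_rot: [3.141, -0.0, 2.036]
force: [0.2, 0.3, 0.7]
grip_width: 0.0497
grip_force: 0.0
```

```bash
python3 - <<'E'
from h import *
go(.3969,.2783,.098,26.9)
c=shot('wrist','w3.png');W=cloud(c)
m=((W[...,2]>0.12)&(W[...,2]<0.142)&(W[...,1]>0.18)).astype(np.uint8)
n,lab,st,ce=cv2.connectedComponentsWithStats(m)
for i in range(1,n):
    if st[i,4]>15:
        p=W[lab==i]; r=cv2.minAreaRect((p[p[:,2]>.13][:,:2]*1000).astype(np.float32)); print(st[i],p.mean(0).round(3),p[:,2].max().round(3),r)
E
```

```text
pos [0.3968 0.2776 0.2545] a 26.64 t 5.9 w 0.0497 | turn -0.26 shift before turn [0.0005 0.0004 0.1565] after [0.0005 0.0004 0.1565] q6 0.07
[376 115  12  30 211] [0.418 0.367 0.131] 0.135 ((418.62982177734375, 367.2955322265625), (5.183785915374756, 29.32525062561035), 16.908306121826172)
[322 180   5  30 145] [0.396 0.28  0.132] 0.134 ((396.4230651855469, 278.62359619140625), (4.378706455230713, 29.965578079223633), 26.59048843383789)
[420 242  20  27 250] [0.538 0.269 0.129] 0.135 ((539.1889038085938, 268.9864501953125), (6.124744415283203, 29.63519859313965), 4.539999008178711)
```

jog_arm(
  rows=[
    [[0,0,0.026],0,0.05],
    [[0,0,0.026],0,0.05],
    [[0,0,0.026],0,0.05],
    [[0,0,0.026],0,0.05],
    [[0,0,0.026],0,0.05],
    [[0,0,0.02],0,0.05],
    [[0,0,0.006],0,0.05],
    [[0,0,0],0,0.05],
    [[0,0,0],0,0.05],
    [[0,0,0],0,0.05],
  ],
  squeeze=25,
)

```text
time_s: 6.78
ee_pos: [0.3974, 0.278, 0.0998]
eef_rot: [3.139, -0.0, 2.038]
force: [-0.4, 0.1, 0.4]
grip_width: 0.0497
grip_force: 0.0
```

jog_arm(
  rows=[
    [[0,0,0],0,0],
    [[0,0,0],0,0],
    [[0,0,0],0,0],
    [[0,0,0],0,0],
    [[0,0,0],0,0],
    [[0,0,0],0,0],
    [[0,0,0],0,0],
    [[0,0,0],0,0],
    [[0,0,0],0,0],
    [[0,0,0],0,0],
  ],
)

```text
time_s: 7.62
ee_pos: [0.3967, 0.2776, 0.0984]
eef_rot: [-3.141, 0.0, 2.039]
force: [-0.3, -0.6, -2.6]
grip_width: 0.0048
grip_force: 25.0
```

jog_arm(
  rows=[
    [[0,0,-0.01],0,0],
    [[0,0,-0.02],0,0],
    [[0,0,-0.025],0,0],
    [[0,0,-0.025],0,0],
    [[0,0,-0.025],0,0],
    [[0,0,-0.025],0,0],
    [[0,0,-0.025],0,0],
    [[0,0,-0.02],0,0],
    [[0,0,-0.01],0,0],
    [[0,0,0],0,0],
    [[0,0,0],0,0],
  ],
)

```text
time_s: 8.53
ee_pos: [0.3966, 0.2775, 0.2829]
eef_rot: [-3.141, 0.0, 2.039]
force: [-0.6, -0.7, -2.8]
grip_width: 0.0049
grip_force: 25.0
```

```bash
python3 - <<'E'
from h import *
go(.4649,-.1659,.28,-4.2)
E
```

```text
pos [0.3966 0.2775 0.2829] a 26.8 t 8.5 w 0.0049 | turn 31.00 shift before turn [-0.4265 -0.139   0.003 ] after [-0.4372  0.1006  0.003 ] q6 0.07
```

jog_arm(
  rows=[
    [[0,0,0],6.2,0],
    [[0,0,0],6.2,0],
    [[0,0,0],6.2,0],
    [[0,0,0],6.2,0],
    [[0,0,0],6.2,0],
    [[0,0,0],0,0],
    [[-0.015,0.0034,0],0,0],
    [[-0.025,0.0058,0],0,0],
    [[-0.033,0.0076,0],0,0],
    [[-0.034,0.0078,0],0,0],
    [[-0.034,0.0078,0],0,0],
    [[-0.034,0.0078,0],0,0],
  ],
)

```text
time_s: 9.53
ee_pos: [0.4236, 0.0986, 0.2824]
eef_rot: [-3.14, 0.0, 1.502]
force: [0.9, 0.8, -1.7]
grip_width: 0.0049
grip_force: 25.0
```

jog_arm(
  rows=[
    [[-0.034,0.0078,0],0,0],
    [[-0.034,0.0078,0],0,0],
    [[-0.034,0.0078,0],0,0],
    [[-0.034,0.0078,0],0,0],
    [[-0.034,0.0078,0],0,0],
    [[-0.034,0.0078,0],0,0],
    [[-0.03,0.007,0],0,0],
    [[-0.02,0.0046,0],0,0],
    [[-0.0092,0.0022,0],0,0],
    [[0,0,0],0,0],
    [[0,0,0],0,0],
    [[0,0,0],0,0],
  ],
)

```text
time_s: 10.53
ee_pos: [0.4652, -0.1656, 0.2832]
eef_rot: [-3.141, -0.0, 1.5]
force: [0.4, -0.1, -2.5]
grip_width: 0.005
grip_force: 25.0
```

```bash
python3 - <<'E'
from h import *
go(.4649,-.1659,.144,-4.2)
c=shot('wrist','w4.png');np.savez('w4.npz',W=cloud(c),img=c['image'],T=c['T'],K=c['K'])
E
```

```text
pos [ 0.4652 -0.1656  0.2832] a -4.08 t 10.5 w 0.005 | turn 0.12 shift before turn [-0.0003 -0.0002  0.1392] after [-0.0003 -0.0002  0.1392] q6 -0.35
```

View pics/w4.png

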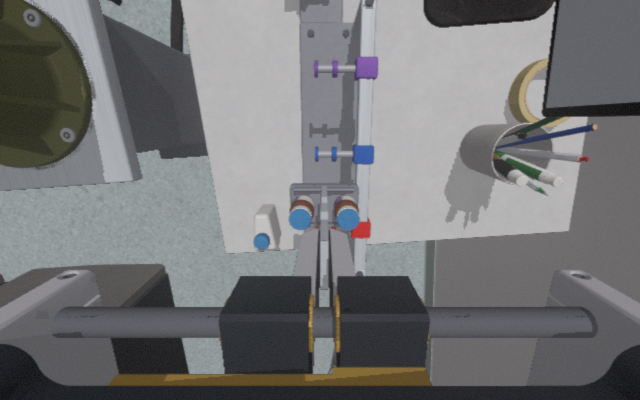

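View shows the blue carrier held upright at (325,205), with the blue pin seat at (327,153). I'll recheck the pin from here.

```bash
cat > pins.py <<'E'
from h import *
def pins(f):
    d=np.load(f);W=d['W'];im=d['img'];c={'T':d['T'],'K':d['K']}
    hsv=cv2.cvtColor(im,cv2.COLOR_RGB2HSV);h,s,v=[hsv[...,i].astype(int) for i in range(3)]
    roi=(W[...,0]>.42)&(W[...,0]<.56)&(abs(W[...,1]+.12)<.18)&(W[...,2]>.09)&(W[...,2]<.13)
    bm=roi&(s<60)&(W[...,2]>.116)&(W[...,2]<.125)&(W[...,0]>.49)
    p=W[bm];l=cv2.fitLine(p[:,:2].astype(np.float32),cv2.DIST_HUBER,0,.001,.001).ravel();print('beam',bm.sum(),p.mean(0).round(4),np.degrees(np.arctan2(l[0],l[1])))
    for n,(a,b) in {'purple':(128,150),'blue':(105,124),'red':(0,8)}.items():
        m=roi&(s>110)&(((h>=a)&(h<=b))|((n=='red')&(h>172)))
        k,lab,st,ce=cv2.connectedComponentsWithStats(m.astype(np.uint8))
        for i in range(1,k):
            if st[i,4]>8:
                q=W[lab==i];print(n,st[i],'med',np.nanmedian(q,0).round(4),'lohi',np.nanmin(q,0).round(4),np.nanmax(q,0).round(4))
E
python3 -c "
from pins import *;pins('w4.npz')"
```

```text
beam 2881 [ 0.5162 -0.1016  0.1192] 3.885692
purple [356  57  21  21 346] med [ 0.5201 -0.0347  0.1222] lohi [ 0.5095 -0.0436  0.1197] [ 0.5317 -0.0232  0.1245]
purple [315  61   2  13  22] med [ 0.4658 -0.0282  0.1191] lohi [ 0.4649 -0.0353  0.1151] [ 0.4667 -0.0225  0.1214]
purple [333  61   4  14  48] med [ 0.4863 -0.0309  0.1194] lohi [ 0.4845 -0.0375  0.1165] [ 0.4886 -0.0241  0.1212]
blue [353 145  21  19 344] med [ 0.514  -0.1277  0.1222] lohi [ 0.5022 -0.1387  0.1143] [ 0.5261 -0.1167  0.1252]
blue [315 147   3  14  34] med [ 0.4591 -0.122   0.1189] lohi [ 0.4576 -0.1313  0.1134] [ 0.4604 -0.116   0.1207]
blue [332 147   5  14  57] med [ 0.4797 -0.1242  0.1185] lohi [ 0.4774 -0.1328  0.1134] [ 0.4828 -0.1175  0.1214]
red [351 220  19  18 249] med [ 0.5092 -0.2235  0.1222] lohi [ 0.4955 -0.2333  0.1139] [ 0.5188 -0.2125  0.124 ]
```

jog_arm(
  rows=[
    [[0,0.001,0.015],0,0],
    [[0,0,0.025],0,0],
    [[0,0,0.025],0,0],
    [[0,0,0.025],0,0],
    [[0,0,0.02],0,0],
    [[0,0,0.015],0,0],
    [[0,0,0.01],0,0],
    [[0,0,0.0042],0,0],
    [[0,0,0],0,0],
    [[0,0,0],0,0],
    [[0,0,0],0,0],
  ],
)

```text
time_s: 11.5
ee_pos: [0.4667, -0.1669, 0.1453]
eef_rot: [3.14, 0.001, 1.498]
force: [0.1, -0.6, -1.9]
grip_width: 0.0048
grip_force: 25.0
```

jog_arm(
  rows=[
    [[0.006,0,0],0,0],
    [[0.006,0,0],0,0],
    [[0.006,0,0],0,0],
    [[0.006,0,0],0,0],
    [[0.006,0,0],0,0],
    [[0.006,0,0],0,0],
    [[0.004,0,0],0,0],
    [[0.0015,0,0],0,0],
    [[0,0,0],0,0],
    [[0,0,0],0,0],
    [[0,0,0],0,0],
  ],
)

```text
time_s: 12.42
ee_pos: [0.4693, -0.1257, 0.1442]
eef_rot: [-3.142, 0.0, 1.497]
force: [0.3, -0.5, -2.2]
grip_width: 0.0054
grip_force: 25.0
```

```bash
python3 - <<'E'
from h import *
go(.469,-.1245,.128,-4.1)
print(get_obs()['force'])
c=shot('wrist','w5.png');W=cloud(c)
cv2.imwrite('pics/w5c.png',cv2.resize(c['image'][100:320,220:440],None,fx=2.5,fy=2.5)[:,:,::-1])
E
```

```text
pos [ 0.4693 -0.1257  0.1442] a -4.21 t 12.4 w 0.0054 | turn -0.11 shift before turn [ 0.0012 -0.0003  0.0162] after [ 0.0012 -0.0003  0.0162] q6 -0.26
[ 0.31386109 -0.5074493  -2.15914946]
```

View pics/w5c.png

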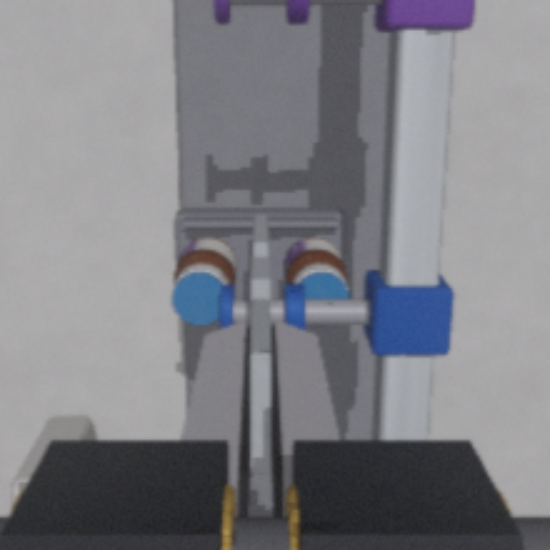

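The pin (270,310 in the crop) runs through the slot, with the strap between head and collar. Lowering.

jog_arm(
  rows=[
    [[0.001,0,0.004],0,0],
    [[0,0,0.004],0,0],
    [[0,0,0.004],0,0],
    [[0,0,0.003],0,0],
    [[0,0,0.001],0,0],
    [[0,0,0],0,0],
    [[0,0,0],0,0],
    [[0,0,0],0,0],
  ],
)

```text
time_s: 13.13
ee_pos: [0.4693, -0.1245, 0.1282]
eef_rot: [3.142, 0.0, 1.498]
force: [-0.6, 0.1, -1.7]
grip_width: 0.0051
grip_force: 25.0
```

```bash
python3 - <<'E'
from h import *
go(.469,-.1245,.128,-4.1)
print(get_obs()['force'],get_obs()['moment'])
E
```

```text
pos [ 0.4693 -0.1245  0.1282] a -4.2 t 13.1 w 0.0051 | turn -0.10 shift before turn [-0.     -0.0003  0.0002] after [-0.     -0.0003  0.0002] q6 -0.26
[-0.57057518  0.08639977 -1.6556913 ] [-0.04338486  0.07288047 -0.03785569]
```

Nearly seated. Lower 2 mm more, open a little, then rise.

jog_arm(
  rows=[
    [[0,0,0.001],0,0],
    [[0,0,0.001],0,0],
    [[0,0,0],0,0],
    [[0,0,0],0,0],
  ],
)

```text
time_s: 13.47
ee_pos: [0.4696, -0.1246, 0.1276]
eef_rot: [3.14, 0.0, 1.498]
force: [-7.0, 1.2, 15.7]
grip_width: 0.0051
grip_force: 25.0
```

jog_arm(
  rows=[
    [[0,0,0],0,0.012],
    [[0,0,0],0,0.018],
    [[0,0,0],0,0.024],
    [[0,0,0],0,0.024],
    [[0,0,0],0,0.024],
    [[0,0,-0.01],0,0.024],
    [[0,0,-0.03],0,0.024],
    [[0,0,-0.04],0,0.05],
    [[0,0,-0.04],0,0.05],
    [[0,0,-0.03],0,0.05],
    [[0,0,-0.01],0,0.05],
    [[0,0,0],0,0.05],
  ],
)

```text
time_s: 14.47
ee_pos: [0.47, -0.1247, 0.2892]
eef_rot: [3.137, 0.001, 1.498]
force: [-0.3, -0.7, 0.6]
grip_width: 0.0494
grip_force: 0.0
```

```bash
python3 - <<'E'
from h import *
go(.5395,.2689,.26,4.0)
c=shot('wrist','w6.png');W=cloud(c)
m=((W[...,2]>0.155)&(W[...,2]<0.172)&(W[...,0]>.42)&(W[...,0]<.52)&(W[...,1]<.2))
p=W[m];print(len(p),p.mean(0),p[:,2].max(),cv2.minAreaRect((p[:,:2]*1000).astype(np.float32)))
E
```

```text
pos [ 0.47   -0.1247  0.2892] a -4.19 t 14.5 w 0.0494 | turn -8.19 shift before turn [0.3977 0.0404 0.0289] after [0.3878 0.0967 0.0289] q6 -0.26
108 [ 0.46921343 -0.12197958  0.16280904] 0.1645193766596561 ((469.1974792480469, -122.32628631591797), (28.66407012939453, 3.3220713138580322), 85.65145874023438)
```

Blue hangs. Now purple.

jog_arm(
  rows=[
    [[0,0,0],-4.1,0.05],
    [[0,0,0],-4.1,0.05],
    [[0.02,0.005,0],0,0.05],
    [[0.035,0.0087,0],0,0.05],
    [[0.036,0.009,0],0,0.05],
    [[0.036,0.009,0],0,0.05],
    [[0.036,0.009,0],0,0.05],
    [[0.036,0.009,0],0,0.05],
    [[0.036,0.009,0],0,0.05],
    [[0.036,0.009,0],0,0.05],
    [[0.036,0.009,0],0,0.05],
    [[0.036,0.009,0],0,0.05],
  ],
)

```text
time_s: 15.52
ee_pos: [0.5303, 0.2254, 0.284]
eef_rot: [-3.138, 0.001, 1.641]
force: [1.0, -0.8, 0.5]
grip_width: 0.0495
grip_force: 0.0
```

jog_arm(
  rows=[
    [[0.03,0.007,0.01],0,0.05],
    [[0.0148,0.004,0.01],0,0.05],
    [[0,0,0.01],0,0.05],
    [[0,0,0],0,0.05],
    [[0,0,0],0,0.05],
    [[0,0,0],0,0.05],
  ],
)

```text
time_s: 16.02
ee_pos: [0.5388, 0.2681, 0.2564]
eef_rot: [-3.142, 0.0, 1.639]
force: [-0.1, -0.1, -0.2]
grip_width: 0.0503
grip_force: 0.0
```

```bash
cat > tabs.py <<'E'
from h import *
def tabs(fn):
    c=shot('wrist',fn);W=cloud(c)
    m=((W[...,2]>0.12)&(W[...,2]<0.142)&(W[...,1]>0.18)).astype(np.uint8)
    n,lab,st,ce=cv2.connectedComponentsWithStats(m)
    for i in range(1,n):
        if st[i,4]>15:
            p=W[lab==i]; q=p[p[:,2]>.13]
            if len(q)>5: print(st[i],len(q),p[:,2].max().round(3),cv2.minAreaRect((q[:,:2]*1000).astype(np.float32)))
E
python3 - <<'E'
from tabs import *
go(.5395,.2689,.098,4.0);tabs('w7.png')
E
```

```text
pos [0.5388 0.2681 0.2564] a 3.93 t 16.0 w 0.0503 | turn -0.07 shift before turn [0.0008 0.0007 0.1584] after [0.0008 0.0007 0.1584] q6 0.33
[203  75  19  33 289] 184 0.135 ((418.9430236816406, 367.7245788574219), (5.289863586425781, 29.837190628051758), 17.887243270874023)
[323 180   5  29 139] 129 0.135 ((539.9664306640625, 269.206298828125), (4.406198024749756, 29.361221313476562), 3.8544700145721436)
```

jog_arm(
  rows=[
    [[0.0008,0.001,0.02],0,0.05],
    [[0,0,0.028],0,0.05],
    [[0,0,0.028],0,0.05],
    [[0,0,0.028],0,0.05],
    [[0,0,0.028],0,0.05],
    [[0,0,0.02],0,0.05],
    [[0,0,0.006],0,0.05],
    [[0,0,0],0,0.05],
    [[0,0,0],0,0.05],
    [[0,0,0],0,0.05],
  ],
)

```text
time_s: 16.9
ee_pos: [0.5405, 0.2701, 0.1002]
eef_rot: [3.139, -0.001, 1.64]
force: [0.5, -0.2, 0.3]
grip_width: 0.0502
grip_force: 0.0
```

jog_arm(
  rows=[
    [[0,0,0],0,0],
    [[0,0,0],0,0],
    [[0,0,0],0,0],
    [[0,0,0],0,0],
    [[0,0,0],0,0],
    [[0,0,0],0,0],
    [[0,0,0],0,0],
    [[0,0,0],0,0],
    [[0,0,0],0,0],
    [[0,0,0],0,0],
  ],
)

```text
time_s: 17.73
ee_pos: [0.5396, 0.2699, 0.0981]
eef_rot: [-3.141, 0.0, 1.641]
force: [0.5, -0.3, -0.7]
grip_width: 0.0049
grip_force: 25.0
```

jog_arm(
  rows=[
    [[0,0,-0.01],0,0],
    [[0,0,-0.02],0,0],
    [[0,0,-0.03],0,0],
    [[0,0,-0.03],0,0],
    [[0,0,-0.03],0,0],
    [[0,0,-0.03],0,0],
    [[0,0,-0.02],0,0],
    [[0,0,-0.01],0,0],
    [[0,0,0],4.05,0],
    [[0,0,0],4.05,0],
    [[0,0,0],0,0],
    [[0,0,0],0,0],
  ],
)

```text
time_s: 18.73
ee_pos: [0.5395, 0.2699, 0.2777]
eef_rot: [-3.14, 0.001, 1.501]
force: [0.2, 0.3, -2.5]
grip_width: 0.0048
grip_force: 25.0
```

```bash
python3 - <<'E'
from h import *
go(.4727,-.0679,.28,-4.1)
E
```

```text
pos [0.5395 0.2699 0.2777] a -3.98 t 18.7 w 0.0048 | turn 0.12 shift before turn [-0.3416 -0.0432 -0.0021] after [-0.3417 -0.0425 -0.0021] q6 0.47
```

jog_arm(
  rows=[
    [[-0.016,-0.002,0],0,0],
    [[-0.028,-0.0035,0],0,0],
    [[-0.034,-0.0043,0],0,0],
    [[-0.034,-0.0043,0],0,0],
    [[-0.034,-0.0043,0],0,0],
    [[-0.034,-0.0043,0],0,0],
    [[-0.034,-0.0043,0],0,0],
    [[-0.034,-0.0043,0],0,0],
    [[-0.034,-0.0043,0],0,0],
    [[-0.03,-0.0038,0],0,0],
    [[-0.02,-0.0025,0],0,0],
    [[-0.0096,-0.0013,0],0,0],
  ],
)

```text
time_s: 19.73
ee_pos: [0.4715, -0.0698, 0.2781]
eef_rot: [-3.141, 0.0, 1.5]
force: [0.4, 0.0, -2.6]
grip_width: 0.005
grip_force: 25.0
```

jog_arm(
  rows=[
    [[0,0,0],0.1,0],
    [[0,0,0],0,0],
    [[0,0,0],0,0],
    [[0,0,0],0,0],
  ],
)

```text
time_s: 20.07
ee_pos: [0.4724, -0.0666, 0.2781]
eef_rot: [-3.141, -0.0, 1.499]
force: [1.1, -0.3, -2.5]
grip_width: 0.0046
grip_force: 25.0
```

```bash
python3 - <<'E'
from pins import *
go(.4727,-.0679,.144,-4.1)
c=shot('wrist','w8.png');np.savez('w8.npz',W=cloud(c),img=c['image'],T=c['T'],K=c['K']);pins('w8.npz')
E
```

```text
pos [ 0.4724 -0.0666  0.2781] a -4.1 t 20.1 w 0.0046 | turn 0.00 shift before turn [-0.0013  0.0004  0.1341] after [-0.0013  0.0004  0.1341] q6 -0.15
beam 1912 [ 0.5195 -0.0543  0.1193] 3.7980268
purple [354 149  19  19 303] med [ 0.5204 -0.0331  0.1222] lohi [ 0.5097 -0.0427  0.1184] [ 0.5311 -0.0218  0.1244]
purple [332 151   4  13  38] med [ 0.4868 -0.0291  0.119 ] lohi [ 0.4842 -0.0365  0.1133] [ 0.4886 -0.0229  0.1208]
purple [315 152   2  11  12] med [ 0.4659 -0.0277  0.1189] lohi [ 0.4647 -0.0335  0.1157] [ 0.4663 -0.0223  0.1202]
blue [352 226  19  17 255] med [ 0.5147 -0.1276  0.1222] lohi [ 0.503  -0.1377  0.1184] [ 0.5263 -0.1176  0.1238]
```

jog_arm(
  rows=[
    [[-0.0013,0.001,0.015],0,0],
    [[0,0,0.025],0,0],
    [[0,0,0.025],0,0],
    [[0,0,0.025],0,0],
    [[0,0,0.02],0,0],
    [[0,0,0.012],0,0],
    [[0,0,0.008],0,0],
    [[0,0,0.0041],0,0],
    [[0,0,0],0,0],
    [[0,0,0],0,0],
    [[0,0,0],0,0],
  ],
)

```text
time_s: 21.03
ee_pos: [0.4735, -0.069, 0.145]
eef_rot: [3.14, 0.0, 1.498]
force: [0.6, 0.0, -1.7]
grip_width: 0.0052
grip_force: 25.0
```

jog_arm(
  rows=[
    [[0.006,0,0],0,0],
    [[0.006,0,0],0,0],
    [[0.006,0,0],0,0],
    [[0.006,0,0],0,0],
    [[0.006,0,0],0,0],
    [[0.005,0,0],0,0],
    [[0.003,0,0],0,0],
    [[0,0,0],0,0],
    [[0,0,0],0,0],
    [[0,0,0],0,0],
  ],
)

```text
time_s: 21.87
ee_pos: [0.4758, -0.0313, 0.1441]
eef_rot: [-3.142, 0.0, 1.497]
force: [-1.1, -0.7, -2.6]
grip_width: 0.005
grip_force: 25.0
```

```bash
python3 - <<'E'
from h import *
go(.4762,-.0297,.128,-4.1);print(get_obs()['force'])
E
```

```text
pos [ 0.4758 -0.0313  0.1441] a -4.21 t 21.9 w 0.005 | turn -0.11 shift before turn [0.0016 0.0002 0.0161] after [0.0016 0.0002 0.0161] q6 -0.07
[-1.0929665  -0.68283126 -2.56927909]
```

jog_arm(
  rows=[
    [[0.0015,0,0.004],0,0],
    [[0,0,0.004],0,0],
    [[0,0,0.004],0,0],
    [[0,0,0.003],0,0],
    [[0,0,0.0015],0,0],
    [[0,0,0],0,0],
    [[0,0,0],0,0],
    [[0,0,0],0,0],
  ],
)

```text
time_s: 22.53
ee_pos: [0.4759, -0.0297, 0.1277]
eef_rot: [-3.141, 0.0, 1.497]
force: [-3.5, -0.2, 3.4]
grip_width: 0.0047
grip_force: 25.0
```

```bash
python3 - <<'E'
from h import *
go(.4762,-.0297,.128,-4.1);print(get_obs()['force'])
E
```

```text
pos [ 0.4759 -0.0297  0.1277] a -4.2 t 22.5 w 0.0047 | turn -0.10 shift before turn [-0.      0.0003 -0.0003] after [-0.      0.0003 -0.0003] q6 -0.07
[-3.45536795 -0.18644949  3.37239986]
```

Seated. Release, rise, and go to red (.4188,.3675, 17.4°).

jog_arm(
  rows=[
    [[0,0,0],0,0.012],
    [[0,0,0],0,0.018],
    [[0,0,0],0,0.024],
    [[0,0,0],0,0.024],
    [[0,0,0],0,0.024],
    [[0,0,-0.01],0,0.024],
    [[0,0,-0.03],0,0.024],
    [[0,0,-0.04],0,0.05],
    [[0,0,-0.04],0,0.05],
    [[0,0,-0.02],0,0.05],
    [[0,0,0],0,0.05],
    [[0,0,0],0,0.05],
  ],
)

```text
time_s: 23.53
ee_pos: [0.4761, -0.0297, 0.2688]
eef_rot: [3.139, 0.0, 1.498]
force: [-0.3, -1.2, -0.8]
grip_width: 0.05
grip_force: 0.0
```

```bash
python3 - <<'E'
from h import *
go(.4188,.3675,.26,17.5)
c=shot('wrist','w9.png');W=cloud(c)
m=((W[...,2]>0.155)&(W[...,2]<0.172)&(W[...,0]>.42)&(W[...,0]<.52)&(W[...,1]<.2))
p=W[m];print(len(p),p.mean(0),p[:,2].max(),cv2.minAreaRect((p[:,:2]*1000).astype(np.float32)))
E
```

```text
pos [ 0.4761 -0.0297  0.2688] a -4.2 t 23.5 w 0.05 | turn -21.70 shift before turn [ 0.3919 -0.0863  0.0085] after [0.396  0.0647 0.0085] q6 -0.07
252 [ 0.47280888 -0.06749181  0.16257902] 0.16460322548140194 ((471.9976806640625, -76.32798767089844), (121.12940979003906, 4.232585430145264), 85.81903076171875)
```

jog_arm(
  rows=[
    [[0.02,-0.0044,0],0,0.05],
    [[0.036,-0.0079,0],0,0.05],
    [[0.038,-0.0084,0],0,0.05],
    [[0.038,-0.0084,0],0,0.05],
    [[0.038,-0.0084,0],0,0.05],
    [[0.038,-0.0084,0],0,0.05],
    [[0.038,-0.0084,0],0,0.05],
    [[0.038,-0.0084,0],0,0.05],
    [[0.038,-0.0084,0],0,0.05],
    [[0.036,-0.0079,0],0,0.05],
    [[0.022,-0.0048,0],0,0.05],
    [[0.0119,-0.0026,0.008],0,0.05],
  ],
)

```text
time_s: 24.58
ee_pos: [0.4176, 0.3699, 0.2588]
eef_rot: [-3.141, 0.0, 1.5]
force: [-0.3, -0.9, -0.2]
grip_width: 0.05
grip_force: 0.0
```

jog_arm(
  rows=[
    [[0,0,0],-5.4,0.05],
    [[0,0,0],-5.4,0.05],
    [[0,0,0],-5.4,0.05],
    [[0,0,0],-5.4,0.05],
    [[0,0,0],0,0.05],
    [[0,0,0],0,0.05],
    [[0,0,0],0,0.05],
    [[0,0,0],0,0.05],
  ],
)

```text
time_s: 25.25
ee_pos: [0.4186, 0.3672, 0.2593]
eef_rot: [-3.141, 0.0, 1.872]
force: [1.2, 0.2, 0.5]
grip_width: 0.0501
grip_force: 0.0
```

```bash
python3 - <<'E'
from tabs import *
go(.4188,.3675,.098,17.5);tabs('w10.png')
E
```

```text
pos [0.4186 0.3672 0.2593] a 17.26 t 25.2 w 0.0501 | turn -0.24 shift before turn [0.0002 0.0004 0.1613] after [0.0002 0.0004 0.1613] q6 0.35
[322 180   5  29 143] 133 0.135 ((418.4609375, 367.72991943359375), (4.45948600769043, 29.43581771850586), 17.325973510742188)
```

jog_arm(
  rows=[
    [[0.0005,0,0.02],0,0.05],
    [[0,0,0.028],0,0.05],
    [[0,0,0.028],0,0.05],
    [[0,0,0.028],0,0.05],
    [[0,0,0.028],0,0.05],
    [[0,0,0.02],0,0.05],
    [[0,0,0.009],0,0.05],
    [[0,0,0],0,0.05],
    [[0,0,0],0,0.05],
    [[0,0,0],0,0.05],
  ],
)

```text
time_s: 26.13
ee_pos: [0.4189, 0.3685, 0.1002]
eef_rot: [3.14, -0.001, 1.874]
force: [0.2, -0.7, -0.5]
grip_width: 0.0501
grip_force: 0.0
```

jog_arm(
  rows=[
    [[0,0,0],0,0],
    [[0,0,0],0,0],
    [[0,0,0],0,0],
    [[0,0,0],0,0],
    [[0,0,0],0,0],
    [[0,0,0],0,0],
    [[0,0,0],0,0],
    [[0,0,0],0,0],
    [[0,0,0],0,0],
    [[0,0,0],0,0],
  ],
)

```text
time_s: 26.97
ee_pos: [0.4183, 0.368, 0.0986]
eef_rot: [-3.141, 0.0, 1.875]
force: [0.8, -0.4, -0.2]
grip_width: 0.0049
grip_force: 25.0
```

jog_arm(
  rows=[
    [[0,0,-0.01],0,0],
    [[0,0,-0.025],0,0],
    [[0,0,-0.035],0,0],
    [[0,0,-0.035],0,0],
    [[0,0,-0.035],0,0],
    [[0,0,-0.03],0,0],
    [[0,0,-0.02],0,0],
    [[0,0,0],5.35,0],
    [[0,0,0],5.35,0],
    [[0,0,0],5.35,0],
    [[0,0,0],5.35,0],
    [[0,0,0],0,0],
  ],
)

```text
time_s: 27.97
ee_pos: [0.4182, 0.3679, 0.2892]
eef_rot: [3.142, -0.0, 1.497]
force: [0.3, 0.8, -2.6]
grip_width: 0.0048
grip_force: 25.0
```

```bash
python3 - <<'E'
from h import *
go(.4600,-.2582,.285,-4.1)
E
```

```text
pos [0.4182 0.3679 0.2892] a -4.25 t 28.0 w 0.0048 | turn -0.15 shift before turn [-0.6213  0.0881  0.0042] after [-0.6215  0.0865  0.0042] q6 0.73
```

jog_arm(
  rows=[
    [[-0.016,0.0023,0],0,0],
    [[-0.03,0.0043,0],0,0],
    [[-0.037,0.0052,0],0,0],
    [[-0.037,0.0052,0],0,0],
    [[-0.037,0.0053,0],0,0],
    [[-0.037,0.0053,0],0,0],
    [[-0.037,0.0052,0],0,0],
    [[-0.037,0.0052,0],0,0],
    [[-0.037,0.0053,0],0,0],
    [[-0.037,0.0053,0],0,0],
    [[-0.037,0.0052,0],0,0],
    [[-0.037,0.0052,0],0,0],
  ],
)

```text
time_s: 28.97
ee_pos: [0.4477, -0.0529, 0.2893]
eef_rot: [3.141, 0.0, 1.505]
force: [0.8, 0.3, -2.9]
grip_width: 0.0048
grip_force: 25.0
```

jog_arm(
  rows=[
    [[-0.037,0.0052,0],0,0],
    [[-0.037,0.0053,0],0,0],
    [[-0.037,0.0053,0],0,0],
    [[-0.037,0.0052,0],0,0],
    [[-0.03,0.0043,0],0,0],
    [[-0.018,0.0026,0],0,0],
    [[-0.0093,0.0013,0],-0.1,0],
    [[0,0,0],0,0],
    [[0,0,0],0,0],
    [[0,0,0],0,0],
    [[0,0,0],0,0],
  ],
)

```text
time_s: 29.88
ee_pos: [0.4632, -0.2568, 0.289]
eef_rot: [3.141, 0.0, 1.505]
force: [0.2, -0.0, -3.1]
grip_width: 0.0051
grip_force: 25.0
```

```bash
python3 - <<'E'
from pins import *
go(.4600,-.2582,.144,-4.1)
c=shot('wrist','w11.png');np.savez('w11.npz',W=cloud(c),img=c['image'],T=c['T'],K=c['K']);pins('w11.npz')
E
```

```text
pos [ 0.4632 -0.2568  0.289 ] a -3.79 t 29.9 w 0.0051 | turn 0.31 shift before turn [-0.0016 -0.0031  0.145 ] after [-0.0016 -0.0031  0.145 ] q6 -0.51
beam 2239 [ 0.5127 -0.1537  0.1191] 3.4073393
blue [351  62  22  22 429] med [ 0.5142 -0.1286  0.1221] lohi [ 0.5019 -0.1395  0.1157] [ 0.5257 -0.1176  0.1247]
blue [311  65   3  17  48] med [ 0.4587 -0.1254  0.1186] lohi [ 0.4567 -0.1329  0.1132] [ 0.4604 -0.1164  0.1211]
blue [329  65   6  17  80] med [ 0.4801 -0.1269  0.1186] lohi [ 0.4774 -0.1344  0.1103] [ 0.4835 -0.1176  0.1214]
red [349 148  20  19 342] med [ 0.5075 -0.2226  0.1222] lohi [ 0.4956 -0.2336  0.1108] [ 0.519  -0.2115  0.1245]
red [311 150   4  13  44] med [ 0.4524 -0.2171  0.1186] lohi [ 0.4502 -0.2254  0.1132] [ 0.4542 -0.2109  0.1211]
red [328 150   5  14  66] med [ 0.4731 -0.2192  0.1188] lohi [ 0.4704 -0.2281  0.1113] [ 0.4762 -0.2124  0.1214]
```

jog_arm(
  rows=[
    [[0,-0.0028,0.02],0.3,0],
    [[0,0,0.028],0,0],
    [[0,0,0.028],0,0],
    [[0,0,0.025],0,0],
    [[0,0,0.02],0,0],
    [[0,0,0.012],0,0],
    [[0,0,0.008],0,0],
    [[0,0,0.004],0,0],
    [[0,0,0],0,0],
    [[0,0,0],0,0],
    [[0,0,0],0,0],
  ],
)

```text
time_s: 30.85
ee_pos: [0.4606, -0.2579, 0.1446]
eef_rot: [3.14, 0.001, 1.498]
force: [-0.2, -0.3, -2.7]
grip_width: 0.0048
grip_force: 25.0
```

jog_arm(
  rows=[
    [[0.006,0,0],0,0],
    [[0.006,0,0],0,0],
    [[0.006,0,0],0,0],
    [[0.006,0,0],0,0],
    [[0.006,0,0],0,0],
    [[0.005,0,0],0,0],
    [[0.003,0,0],0,0],
    [[0,0,0],0,0],
    [[0,0,0],0,0],
    [[0,0,0],0,0],
  ],
)

```text
time_s: 31.68
ee_pos: [0.463, -0.22, 0.1436]
eef_rot: [-3.142, 0.0, 1.497]
force: [-0.2, 0.5, -2.9]
grip_width: 0.0047
grip_force: 25.0
```

```bash
python3 - <<'E'
from h import *
go(.4628,-.2190,.1277,-4.1);print(get_obs()['force'])
E
```

```text
pos [ 0.463  -0.22    0.1436] a -4.21 t 31.7 w 0.0047 | turn -0.11 shift before turn [ 0.001  -0.0003  0.0159] after [ 0.001  -0.0003  0.0159] q6 -0.44
[-0.24944643  0.54252792 -2.90159167]
```

jog_arm(
  rows=[
    [[0.001,0,0.004],0,0],
    [[0,0,0.004],0,0],
    [[0,0,0.004],0,0],
    [[0,0,0.003],0,0],
    [[0,0,0.001],0,0],
    [[0,0,0],0,0],
    [[0,0,0],0,0],
    [[0,0,0],0,0],
  ],
)

```text
time_s: 32.35
ee_pos: [0.463, -0.2189, 0.1281]
eef_rot: [3.142, 0.0, 1.497]
force: [-3.7, 1.2, 7.2]
grip_width: 0.0051
grip_force: 25.0
```

```bash
python3 - <<'E'
from h import *
go(.4628,-.2190,.1277,-4.1);print(get_obs()['force'])
E
```

```text
pos [ 0.463  -0.2189  0.1281] a -4.21 t 32.4 w 0.0051 | turn -0.11 shift before turn [-0.0001 -0.0002  0.0004] after [-0.0001 -0.0002  0.0004] q6 -0.44
[-3.68690155  1.15259287  7.20476587]
```

jog_arm(
  rows=[
    [[0,0,0],0,0.012],
    [[0,0,0],0,0.018],
    [[0,0,0],0,0.024],
    [[0,0,0],0,0.024],
    [[0,0,0],0,0.024],
    [[0,0,-0.01],0,0.024],
    [[0,0,-0.03],0,0.024],
    [[0,0,-0.04],0,0.05],
    [[0,0,-0.04],0,0.05],
    [[0,0,-0.02],0,0.05],
    [[0,0,0],0,0.06],
    [[0,0,0],0,0.06],
  ],
)

```text
time_s: 33.35
ee_pos: [0.4632, -0.2189, 0.2688]
eef_rot: [3.14, 0.001, 1.497]
force: [-0.1, 0.3, -0.6]
grip_width: 0.0541
grip_force: 0.0
```

jog_arm(
  rows=[
    [[0.02,0,0],0,0.06],
    [[0.035,0,0],0,0.06],
    [[0.035,0,0],0,0.06],
    [[0.035,0,0],0,0.06],
    [[0.035,0,0],0,0.06],
    [[0.035,0,0],0,0.06],
    [[0.03,0,0],0,0.06],
    [[0.015,0,0],0,0.06],
    [[0,0,0],0,0.06],
    [[0,0,0],0,0.06],
    [[0,0,0],0,0.06],
    [[0,0,0],0,0.06],
  ],
)

```text
time_s: 34.35
ee_pos: [0.4805, 0.0195, 0.2672]
eef_rot: [-3.141, 0.0, 1.496]
force: [-0.2, -0.3, -0.5]
grip_width: 0.0599
grip_force: 0.0
```

```bash
python3 - <<'E'
from h import *
go(.518,.30,.27,0)
c=shot('wrist','w12.png');W=cloud(c)
np.savez('w12.npz',W=W,img=c['image'],T=c['T'],K=c['K'])
m=((W[...,2]>0.155)&(W[...,2]<0.172)&(W[...,0]>.42)&(W[...,0]<.52)&(W[...,1]<.2)).astype(np.uint8)
m[:]=m
# shaft: z .05-.09 near lock
s=(abs(W[...,0]-.467)<.05)&(abs(W[...,1]-.125)<.05)&(W[...,2]>.08)&(W[...,2]<.095)
p=W[s];print(len(p),p.mean(0),p[:,2].max(),cv2.minAreaRect((p[:,:2]*1000).astype(np.float32)))
s=(abs(W[...,0]-.467)<.05)&(abs(W[...,1]-.125)<.05)&(W[...,2]>.036)&(W[...,2]<.043)
p=W[s];print(len(p),p.mean(0),cv2.minAreaRect((p[:,:2]*1000).astype(np.float32)))
print(spot_point('shaft_seat',c)[:2],spot_point('handle',c)[:2])
v,u=np.where(s);a,b=int(u.mean()),int(v.mean());print(a,b)
cv2.imwrite('pics/w12c.png',cv2.resize(c['image'][max(b-50,0):b+50,a-60:a+60],None,fx=6,fy=6,interpolation=2)[:,:,::-1])
E
```

```text
pos [0.4805 0.0195 0.2672] a -4.27 t 34.4 w 0.0599 | turn -4.27 shift before turn [ 0.2825  0.0165 -0.0028] after [ 0.2805  0.0375 -0.0028] q6 0.04
114 [0.46405688 0.12056149 0.08313773] 0.08559208356058312 ((463.88653564453125, 120.7204818725586), (13.407222747802734, 12.620370864868164), 71.51927947998047)
1837 [0.46417467 0.12170615 0.03876354] ((463.73675537109375, 120.82867431640625), (63.06315231323242, 62.64370346069336), 86.11341857910156)
[{'at': [0.4813, 0.2587], 'p': 0.74}] []
306 104
```

View pics/w12c.png

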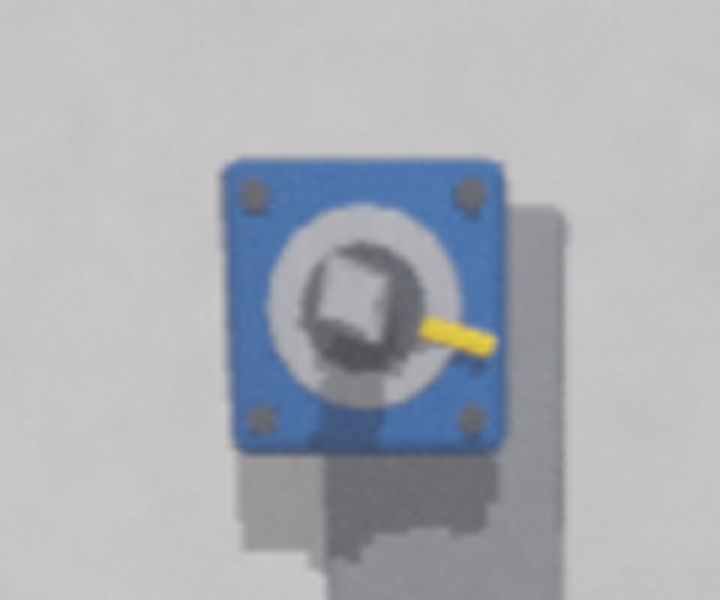

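Crop: lock box centred with shaft near (355,300), yellow pointer to (458,337). Next, the handle.

jog_arm(
  rows=[
    [[0.02,0.001,0],0,0.06],
    [[0.035,0.002,0],0,0.06],
    [[0.035,0.002,0],0,0.06],
    [[0.035,0.002,0],0,0.06],
    [[0.035,0.002,0],0,0.06],
    [[0.035,0.002,0],0,0.06],
    [[0.035,0.002,0],0,0.06],
    [[0.03,0.002,0],0,0.06],
    [[0.0225,0.0015,0],0,0.06],
    [[0,0,0],0,0.06],
    [[0,0,0],0,0.06],
    [[0,0,0],0,0.06],
  ],
)

```text
time_s: 35.5
ee_pos: [0.5179, 0.3003, 0.2675]
eef_rot: [-3.141, 0.0, 1.497]
force: [-0.2, -0.4, 0.7]
grip_width: 0.06
grip_force: 0.0
```

```bash
cat > hd.py <<'E'
from h import *
def hd(fn):
    c=shot('wrist',fn);W=cloud(c);im=c['image']
    np.savez(fn.replace('png','npz'),W=W,img=im,T=c['T'],K=c['K'])
    s=(abs(W[...,0]-.518)<.08)&(abs(W[...,1]-.37)<.08)&(W[...,2]>.034)&(W[...,2]<.046)
    p=W[s];print('hub',len(p),p.mean(0),cv2.minAreaRect((p[:,:2]*1000).astype(np.float32)))
    hsv=cv2.cvtColor(im,cv2.COLOR_RGB2HSV).astype(int)
    r=(hsv[...,1]>140)&((hsv[...,0]<8)|(hsv[...,0]>172))&(W[...,2]>.01)&(W[...,2]<.03)
    k,lab,st,ce=cv2.connectedComponentsWithStats(r.astype(np.uint8))
    for i in range(1,k):
        if st[i,4]>15: print('dot',st[i],np.nanmedian(W[lab==i],0).round(4))
    return c
E
python3 - <<'E'
from hd import *
go(.518,.37,.27,86)
hd('w13.png')
d=np.load('w12.npz');im=d['img'];W=d['W'];hsv=cv2.cvtColor(im,cv2.COLOR_RGB2HSV).astype(int)
y=(hsv[...,1]>120)&(abs(hsv[...,0]-25)<7)&(abs(W[...,0]-.464)<.05)&(abs(W[...,1]-.12)<.05)
q=W[y];print('ptr',len(q),np.median(q,0),cv2.minAreaRect((q[:,:2]*1000).astype(np.float32)), np.degrees(np.arctan2(*(np.median(q,0)[:2]-[.4638,.1208])[::-1])))
s=(abs(W[...,0]-.464)<.02)&(abs(W[...,1]-.121)<.02)&(W[...,2]>.0835)&(W[...,2]<.095)
q=W[s];print(len(q),cv2.minAreaRect((q[:,:2]*1000).astype(np.float32)))
E
```

```text
pos [0.5179 0.3003 0.2675] a -4.23 t 35.5 w 0.06 | turn 89.77 shift before turn [ 0.0696 -0.0051 -0.0025] after [-0.0048 -0.0696 -0.0025] q6 0.54
hub 374 [0.53600498 0.40086984 0.03909448] ((535.9448852539062, 400.7881774902344), (29.48198127746582, 28.582263946533203), 85.7105484008789)
dot [357  99  12  11 104] [0.5801 0.398  0.0223]
dot [296 100  11  11 102] [0.4933 0.403  0.0221]
ptr 40 [0.48435664 0.11342429 0.04288031] ((484.3797912597656, 113.39341735839844), (4.076211452484131, 15.174333572387695), 67.99688720703125) -19.737948651500478
60 ((464.1418762207031, 120.91060638427734), (9.97348690032959, 9.613389015197754), 69.5842056274414)
```

View pics/w13.png

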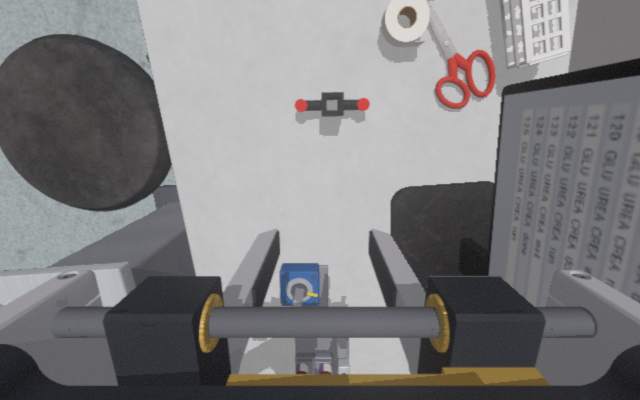

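Handle seen at (333,104), hub centre (0.536, 0.401), already knocked aside from its first place. Going over it with the fingers turned 90°.

jog_arm(
  rows=[
    [[0.02,0.002,0],0,0.06],
    [[0.03,0.003,0],0,0.06],
    [[0.03,0.003,0],0,0.06],
    [[0.0217,0.0026,0],0,0.06],
    [[0,0,0.01],0,0.06],
    [[0,0,0.01],-6.95,0.06],
    [[0,0,0.01],-6.95,0.06],
    [[0,0,0.01],-6.95,0.06],
    [[0,0,0.01],-6.95,0.06],
    [[0,0,0.01],-6.95,0.06],
    [[0,0,0],-6.95,0.06],
    [[0,0,0],-6.95,0.06],
  ],
)

```text
time_s: 36.55
ee_pos: [0.536, 0.3999, 0.2069]
eef_rot: [-3.14, -0.0, 2.351]
force: [0.5, 0.4, 0.3]
grip_width: 0.06
grip_force: 0.0
```

jog_arm(
  rows=[
    [[0,0,0],-6.95,0.06],
    [[0,0,0],-6.95,0.06],
    [[0,0,0],-6.95,0.06],
    [[0,0,0],-6.95,0.06],
    [[0,0,0],-6.95,0.06],
    [[0,0,0],-6.95,0.06],
    [[0,0,0],0,0.06],
    [[0,0,0],0,0.06],
    [[0,0,0],0,0.06],
    [[0,0,0],0,0.06],
  ],
)

```text
time_s: 37.38
ee_pos: [0.5359, 0.4012, 0.2077]
eef_rot: [3.142, 0.0, 3.071]
force: [0.8, -0.7, -0.2]
grip_width: 0.0598
grip_force: 0.0
```

```bash
python3 - <<'E'
from h import *
go(.536,.401,.012,86.2)
c=shot('wrist','w14.png');W=cloud(c)
s=(abs(W[...,0]-.536)<.06)&(abs(W[...,1]-.40)<.06)&(W[...,2]>.036)&(W[...,2]<.046)
p=W[s];print('hub',len(p),p.mean(0),cv2.minAreaRect((p[:,:2]*1000).astype(np.float32)))
E
```

```text
pos [0.5359 0.4012 0.2077] a 85.95 t 37.4 w 0.0598 | turn -0.25 shift before turn [-1.000e-04 -2.000e-04  1.957e-01] after [-1.000e-04 -2.000e-04  1.957e-01] q6 -0.91
hub 434 [0.53627922 0.40051077 0.03916983] ((536.4446411132812, 400.17376708984375), (29.941003799438477, 30.26093101501465), 86.4723892211914)
```

jog_arm(
  rows=[
    [[0,0,0.02],0,0.06],
    [[0,0,0.03],0,0.06],
    [[0,0,0.035],0,0.06],
    [[0,0,0.035],0,0.06],
    [[0,0,0.03],0,0.06],
    [[0,0,0.025],0,0.06],
    [[0,0,0.014],0,0.06],
    [[0,0,0.006],0,0.06],
    [[0,0,0],0,0.06],
    [[0,0,0],0,0.06],
    [[0,0,0],0,0.06],
  ],
  squeeze=35,
)

```text
time_s: 38.35
ee_pos: [0.5366, 0.4023, 0.0146]
eef_rot: [3.14, 0.002, 3.074]
force: [1.0, 0.2, -0.9]
grip_width: 0.0599
grip_force: 0.0
```

jog_arm(
  rows=[
    [[0,0,0],0,0.02],
    [[0,0,0],0,0.02],
    [[0,0,0],0,0.02],
    [[0,0,0],0,0.02],
    [[0,0,0],0,0.02],
    [[0,0,0],0,0.02],
    [[0,0,0],0,0.02],
    [[0,0,0],0,0.02],
  ],
)

```text
time_s: 39.02
ee_pos: [0.5359, 0.4017, 0.0128]
eef_rot: [3.142, 0.0, 3.074]
force: [-0.6, -0.3, 3.0]
grip_width: 0.0297
grip_force: 35.0
```

jog_arm(
  rows=[
    [[0,0,-0.01],0,0.02],
    [[0,0,-0.025],0,0.02],
    [[0,0,-0.035],0,0.02],
    [[0,0,-0.035],0,0.02],
    [[0,0,-0.03],0,0.02],
    [[0,0,-0.02],0,0.02],
    [[0,0,-0.005],5.3,0.02],
    [[0,0,0],5.3,0.02],
    [[0,0,0],5.3,0.02],
    [[0,0,0],0,0.02],
    [[0,0,0],0,0.02],
  ],
)

```text
time_s: 39.93
ee_pos: [0.5357, 0.4017, 0.1729]
eef_rot: [3.142, 0.0, 2.8]
force: [0.2, -0.7, -1.8]
grip_width: 0.03
grip_force: 35.0
```

```bash
python3 - <<'E'
from h import *
go(.464,.1208,.17,69.5);print(get_obs()['grip_force'])
E
```

```text
pos [0.5357 0.4017 0.1729] a 70.42 t 39.9 w 0.03 | turn 0.92 shift before turn [-0.0266 -0.2887  0.0029] after [-0.0312 -0.2882  0.0029] q6 -0.64
35.00016326084733
```

jog_arm(
  rows=[
    [[-0.0014,-0.015,0],0,0.02],
    [[-0.0028,-0.03,0],0,0.02],
    [[-0.0032,-0.035,0],0,0.02],
    [[-0.0032,-0.035,0],0,0.02],
    [[-0.0032,-0.035,0],0,0.02],
    [[-0.0032,-0.035,0],0,0.02],
    [[-0.0032,-0.035,0],0,0.02],
    [[-0.0032,-0.035,0],0,0.02],
    [[-0.002,-0.0217,0],0,0.02],
    [[-0.0012,-0.012,0],0.9,0.02],
    [[0,0,0],0,0.02],
    [[0,0,0],0,0.02],
  ],
)

```text
time_s: 40.93
ee_pos: [0.4636, 0.1213, 0.173]
eef_rot: [3.141, 0.0, 2.781]
force: [1.1, -0.1, -1.2]
grip_width: 0.0293
grip_force: 35.0
```

jog_arm(
  rows=[
    [[0,0,0],0,0.02],
    [[0,0,0],0,0.02],
    [[0,0,0],0,0.02],
  ],
)

```text
time_s: 41.18
ee_pos: [0.4634, 0.1219, 0.1724]
eef_rot: [-3.141, -0.0, 2.783]
force: [0.4, -0.2, -0.9]
grip_width: 0.0298
grip_force: 35.0
```

```bash
python3 - <<'E'
from h import *
go(.464,.1208,.057,69.5)
c=shot('wrist','w15.png');W=cloud(c)
s=(abs(W[...,0]-.464)<.04)&(abs(W[...,1]-.12)<.04)&(W[...,2]>.18)&(W[...,2]<.22)
p=W[s];print('hub',len(p),p.mean(0),cv2.minAreaRect((p[:,:2]*1000).astype(np.float32)))
s=(abs(W[...,0]-.464)<.04)&(abs(W[...,1]-.12)<.05)&(W[...,2]>.036)&(W[...,2]<.0425)
p=W[s];print('box',len(p),cv2.minAreaRect((p[:,:2]*1000).astype(np.float32)))
E
```

```text
pos [0.4634 0.1219 0.1724] a 69.44 t 41.2 w 0.0298 | turn -0.06 shift before turn [-0.001  -0.0008  0.1154] after [-0.001  -0.0008  0.1154] q6 -1.03
hub 4608 [0.4595735  0.12308699 0.19681446] ((463.7799072265625, 124.775634765625), (51.04546356201172, 80.20487976074219), 88.70457458496094)
box 1540 ((463.6539306640625, 120.45077514648438), (63.16244888305664, 62.78755569458008), 85.8226547241211)
```

View pics/w15.png

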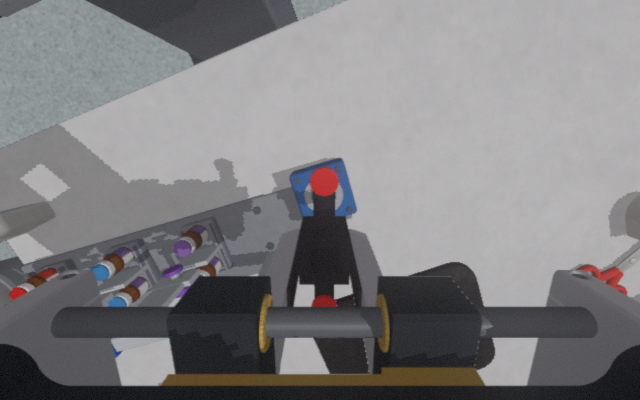

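The handle is held above the lock box (324,190), and the three hung carriers show at the left. Descending.

jog_arm(
  rows=[
    [[-0.001,-0.0008,0.01],0,0.02],
    [[0,0,0.02],0,0.02],
    [[0,0,0.02],0,0.02],
    [[0,0,0.012],0,0.02],
    [[0,0,0.006],0,0.02],
    [[0,0,0.004],0,0.02],
    [[0,0,0.004],0,0.02],
    [[0,0,0.004],0,0.02],
    [[0,0,0.004],0,0.02],
    [[0,0,0],0,0.02],
    [[0,0,0],0,0.02],
  ],
)

```text
time_s: 42.15
ee_pos: [0.464, 0.1199, 0.0887]
eef_rot: [3.142, 0.0, 2.781]
force: [0.5, 0.5, -2.1]
grip_width: 0.0297
grip_force: 35.0
```

```bash
python3 - <<'E'
from h import *
go(.464,.1208,.0578,69.5);o=get_obs();print(o['force'],o['moment'],o['grip_force'])
E
```

```text
pos [0.464  0.1199 0.0887] a 69.35 t 42.1 w 0.0297 | turn -0.15 shift before turn [0.0003 0.0008 0.0309] after [0.0003 0.0008 0.0309] q6 -1.03
[ 0.52479993  0.50716261 -2.06698747] [ 0.05090849 -0.02738141 -0.0010144 ] 34.999763667583466
```

Underside is at 76 mm, past the taper and with no force. Continue.

jog_arm(
  rows=[
    [[0,0.0005,0.004],0,0.02],
    [[0,0,0.004],0,0.02],
    [[0,0,0.004],0,0.02],
    [[0,0,0.004],0,0.02],
    [[0,0,0.004],0,0.02],
    [[0,0,0.003],0,0.02],
    [[0,0,0.003],0,0.02],
    [[0,0,0.002],0,0.02],
    [[0,0,0],0,0.02],
    [[0,0,0],0,0.02],
  ],
)

```text
time_s: 42.98
ee_pos: [0.4641, 0.1204, 0.0606]
eef_rot: [-3.142, -0.0, 2.781]
force: [-0.1, 0.2, -1.4]
grip_width: 0.0299
grip_force: 35.0
```

```bash
python3 - <<'E'
from h import *
go(.464,.1208,.0578,69.5);o=get_obs();print(o['force'],o['moment'],o['grip_force'])
E
```

```text
pos [0.4641 0.1204 0.0606] a 69.35 t 43.0 w 0.0299 | turn -0.15 shift before turn [0.0003 0.0004 0.0028] after [0.0003 0.0004 0.0028] q6 -1.03
[-0.13445523  0.19189414 -1.40592007] [ 0.11651073 -0.04942753 -0.02818204] 34.99978099018335
```

jog_arm(
  rows=[
    [[0,0,0.001],0,0.02],
    [[0,0,0.001],0,0.02],
    [[0,0,0.001],0,0.02],
    [[0,0,0],0,0.02],
    [[0,0,0],0,0.02],
    [[0,0,0],0,0.02],
  ],
)

```text
time_s: 43.48
ee_pos: [0.4642, 0.1204, 0.0577]
eef_rot: [3.141, 0.0, 2.781]
force: [0.9, -0.6, 0.7]
grip_width: 0.0299
grip_force: 35.0
```

```bash
python3 - <<'E'
from h import *
go(.464,.1208,.0578,69.5);o=get_obs();print(o['force'],o['moment'],o['grip_force'])
E
```

```text
pos [0.4642 0.1204 0.0577] a 69.35 t 43.5 w 0.0299 | turn -0.15 shift before turn [ 0.0004  0.0003 -0.0001] after [ 0.0004  0.0003 -0.0001] q6 -1.03
[ 0.93958227 -0.62960945  0.7469459 ] [ 0.06315025 -0.09971794 -0.01192137] 34.99980630353093
```

Seated. Turn clockwise (positive about tool z).

jog_arm(
  rows=[
    [[0,0,0],4,0.02],
    [[0,0,0],4,0.02],
    [[0,0,0],4,0.02],
    [[0,0,0],4,0.02],
    [[0,0,0],4,0.02],
    [[0,0,0],4,0.02],
    [[0,0,0],4,0.02],
    [[0,0,0],4,0.02],
    [[0,0,0],4,0.02],
    [[0,0,0],4,0.02],
    [[0,0,0],4,0.02],
    [[0,0,0],4,0.02],
  ],
)

```text
time_s: 44.48
ee_pos: [0.4638, 0.1209, 0.0577]
eef_rot: [-3.141, -0.001, 1.94]
force: [-2.9, 4.8, 2.6]
grip_width: 0.0297
grip_force: 35.0
```

```bash
python3 - <<'E'
from h import *
go(.464,.1208,.0578,69.5);o=get_obs();print(o['force'],o['moment'],o['tau'][5])
E
```

```text
pos [0.4638 0.1209 0.0577] a 21.16 t 44.5 w 0.0297 | turn -48.34 shift before turn [-0.0002  0.0002 -0.0001] after [-0.0002 -0.     -0.0001] q6 -0.19
[-2.86157636  4.83507009  2.60914174] [0.97962187 0.57973521 0.11926534] -1.6601628810167313
```

jog_arm(
  rows=[
    [[0,0,0],2,0.02],
    [[0,0,0],2,0.02],
    [[0,0,0],0,0.02],
    [[0,0,0],0,0.02],
    [[0,0,0],0,0.02],
  ],
)

```text
time_s: 44.9
ee_pos: [0.4638, 0.1209, 0.0577]
eef_rot: [-3.141, -0.001, 1.874]
force: [-2.5, 5.3, 2.6]
grip_width: 0.0297
grip_force: 35.0
```

```bash
python3 - <<'E'
from h import *
go(.464,.1208,.0578,69.5);o=get_obs();print(o['force'],o['moment'],o['tau'][5])
E
```

```text
pos [0.4638 0.1209 0.0577] a 17.35 t 44.9 w 0.0297 | turn -52.15 shift before turn [-0.0002  0.0001 -0.0001] after [-0.0002 -0.0001 -0.0001] q6 -0.13
[-2.51762291  5.31541917  2.61938415] [0.96196338 0.58979034 0.04426642] 0.03907260834239423
```

jog_arm(
  rows=[
    [[0,0,0],2,0.02],
    [[0,0,0],2,0.02],
    [[0,0,0],0,0.02],
    [[0,0,0],0,0.02],
  ],
)

```text
time_s: 45.23
ee_pos: [0.4638, 0.1209, 0.0577]
eef_rot: [-3.141, -0.001, 1.804]
force: [-2.7, 4.9, 2.3]
grip_width: 0.0296
grip_force: 35.0
```

```bash
python3 -c "
from h import *
go(.464,.1208,.0578,69.5);o=get_obs();print(o['force'],o['moment'],o['tau'][5])"
```

```text
pos [0.4638 0.1209 0.0577] a 13.33 t 45.2 w 0.0296 | turn -56.17 shift before turn [-0.0002  0.0001 -0.0001] after [-0.0002 -0.0001 -0.0001] q6 -0.06
[-2.71055552  4.85618574  2.28410467] [0.98073733 0.50825549 0.05895892] 0.1849209889769554
```

jog_arm(
  rows=[
    [[0,0,0],1.5,0.02],
    [[0,0,0],1.5,0.02],
    [[0,0,0],0,0.02],
    [[0,0,0],0,0.02],
  ],
)

```text
time_s: 45.57
ee_pos: [0.4639, 0.1211, 0.0577]
eef_rot: [-3.142, -0.001, 1.751]
force: [-3.2, 6.4, 1.8]
grip_width: 0.0298
grip_force: 35.0
```

```bash
python3 -c "
from h import *
go(.464,.1208,.0578,69.5);o=get_obs();print(o['force'],o['moment'],o['tau'][5])"
```

```text
pos [0.4639 0.1211 0.0577] a 10.35 t 45.6 w 0.0298 | turn -59.15 shift before turn [-0.0003  0.     -0.0001] after [-0.0002 -0.0003 -0.0001] q6 -0.0
[-3.24887262  6.37410457  1.80445845] [1.30883795 0.45730649 0.04192689] 0.1788907404989004
```

jog_arm(
  rows=[
    [[0,0,0],2,0.02],
    [[0,0,0],0,0.02],
    [[0,0,0],0,0.02],
  ],
)

```text
time_s: 45.82
ee_pos: [0.464, 0.1213, 0.0577]
eef_rot: [3.141, -0.002, 1.716]
force: [-1.4, 8.0, 1.2]
grip_width: 0.03
grip_force: 35.0
```

```bash
python3 -c "
from h import *
go(.464,.1208,.0578,69.5);o=get_obs();print(o['force'],o['moment'],o['tau'][5])"
```

```text
pos [0.464  0.1213 0.0577] a 8.34 t 45.8 w 0.03 | turn -61.16 shift before turn [-0.0005 -0.0001 -0.0001] after [-0.0001 -0.0005 -0.0001] q6 0.03
[-1.41831676  7.99777867  1.15671976] [1.59672446 0.25009296 0.07535287] 0.22644161246716976
```

jog_arm(
  rows=[
    [[0,0,0],2,0.02],
    [[0,0,0],0,0.02],
    [[0,0,0],0,0.02],
  ],
)

```text
time_s: 46.07
ee_pos: [0.4641, 0.1214, 0.0578]
eef_rot: [3.141, -0.002, 1.682]
force: [-0.9, 9.3, 0.3]
grip_width: 0.03
grip_force: 35.0
```

```bash
python3 -c "
from h import *
go(.464,.1208,.0578,69.5);o=get_obs();print(o['force'],o['moment'],o['tau'][5])"
```

```text
pos [0.4641 0.1214 0.0578] a 6.35 t 46.1 w 0.03 | turn -63.15 shift before turn [-0.0006 -0.0002 -0.    ] after [-0.0001 -0.0006 -0.    ] q6 0.07
[-0.91798845  9.33057512  0.28928828] [1.81896162 0.08217436 0.22027604] 0.30868956819176674
```

jog_arm(
  rows=[
    [[0,0,0],2,0.02],
    [[0,0,0],0,0.02],
    [[0,0,0],0,0.02],
  ],
)

```text
time_s: 46.32
ee_pos: [0.4642, 0.1214, 0.0578]
eef_rot: [3.141, -0.002, 1.647]
force: [-0.1, 9.2, -0.1]
grip_width: 0.0299
grip_force: 35.1
```

```bash
python3 -c "
from h import *
go(.464,.1208,.0578,69.5);o=get_obs();print(o['force'],o['moment'],o['tau'][5])"
```

```text
pos [0.4642 0.1214 0.0578] a 4.38 t 46.3 w 0.0299 | turn -65.12 shift before turn [-0.0006 -0.0003 -0.    ] after [-0.     -0.0007 -0.    ] q6 0.1
[-0.12246268  9.21035654 -0.11480712] [1.88288639 0.03442042 0.42244042] 0.5881326086819172
```

jog_arm(
  rows=[
    [[0,0,0],2,0.02],
    [[0,0,0],0,0.02],
    [[0,0,0],0,0.02],
  ],
)

```text
time_s: 46.57
ee_pos: [0.4642, 0.1214, 0.0577]
eef_rot: [3.141, -0.001, 1.613]
force: [0.2, 9.8, -0.5]
grip_width: 0.0298
grip_force: 35.2
```

```bash
python3 -c "
from h import *
go(.464,.1208,.0578,69.5);o=get_obs();print(o['force'],o['moment'],o['tau'][5])"
```

```text
pos [0.4642 0.1214 0.0577] a 2.41 t 46.6 w 0.0298 | turn -67.09 shift before turn [-0.0006 -0.0002 -0.0001] after [-0.     -0.0007 -0.0001] q6 0.14
[ 0.233933    9.82465087 -0.45535148] [ 1.91452121e+00 -1.79644038e-03  7.14315628e-01] 0.898358803242445
```

Moment has risen to 0.7 N m, so it's at the stop. Release and rise, then check.

jog_arm(
  rows=[
    [[0,0,0],0,0.036],
    [[0,0,0],0,0.045],
    [[0,0,0],0,0.06],
    [[0,0,0],0,0.06],
    [[0,0,0],0,0.06],
    [[0,0,0],0,0.06],
    [[0,0,-0.015],0,0.06],
    [[0,0,-0.03],0,0.06],
    [[0,0,-0.04],0,0.06],
    [[0,0,-0.04],0,0.06],
    [[0,0,-0.04],0,0.06],
    [[0,0,-0.035],0,0.06],
  ],
)

```text
time_s: 47.57
ee_pos: [0.4639, 0.1203, 0.2605]
eef_rot: [3.14, -0.0, 1.612]
force: [0.6, -0.6, -0.7]
grip_width: 0.0601
grip_force: 0.0
```

jog_arm(
  rows=[
    [[-0.03,0,0],0,0.06],
    [[-0.03,0,0],0,0.06],
    [[-0.03,0,0],0,0.06],
    [[-0.02,0,0],0,0.06],
    [[0,0,0],0,0.06],
    [[0,0,0],0,0.06],
    [[0,0,0],0,0.06],
  ],
)

```text
time_s: 48.15
ee_pos: [0.4686, 0.0108, 0.2576]
eef_rot: [-3.142, -0.0, 1.612]
force: [-0.3, 0.5, 0.8]
grip_width: 0.0603
grip_force: 0.0
```

```bash
python3 - <<'E'
from h import *
go(.464,.1208,.25,0)
c=shot('wrist','w16.png');W=cloud(c)
s=(abs(W[...,0]-.464)<.03)&(abs(W[...,1]-.12)<.03)&(W[...,2]>.08)&(W[...,2]<.095)
p=W[s];print('hub',len(p),p.mean(0),np.percentile(p[:,2],[50,95]),cv2.minAreaRect((p[:,:2]*1000).astype(np.float32)))
im=c['image'];hsv=cv2.cvtColor(im,cv2.COLOR_RGB2HSV).astype(int)
L=(abs(W[...,0]-.464)<.07)&(abs(W[...,1]-.12)<.07)&(W[...,2]>.035)
y=L&(hsv[...,1]>120)&(abs(hsv[...,0]-25)<7);q=W[y]
if len(q): m=np.median(q,0);print('ptr',len(q),m,np.degrees(np.arctan2(m[1]-.1206,m[0]-.4638)))
r=L&(hsv[...,1]>140)&((hsv[...,0]<8)|(hsv[...,0]>172));k,lab,st,ce=cv2.connectedComponentsWithStats(r.astype(np.uint8))
for i in range(1,k):
    if st[i,4]>15: print('dot',st[i],np.nanmedian(W[lab==i],0).round(4))
for n in ['scene']:
    d=shot(n); cv2.imwrite('pics/s2.png',cv2.resize(np.vstack([d['image'][150:300,250:450]]),None,fx=4,fy=4,interpolation=2)[:,:,::-1])
E
```

```text
pos [0.4686 0.0108 0.2576] a 2.34 t 48.1 w 0.0603 | turn 2.34 shift before turn [ 1.101e-01 -1.000e-04  7.700e-03] after [ 0.11   -0.0046  0.0077] q6 -0.1
hub 643 [0.46387152 0.1208459  0.08387202] [0.08394332 0.08527829] ((463.926025390625, 120.71958923339844), (29.95548439025879, 29.99526596069336), 6.81067419052124)
dot [315  48  13  15 159] [0.4593 0.164  0.0672]
dot [320 125  14  14 146] [0.4697 0.0777 0.0673]
```

View pics/w16.png

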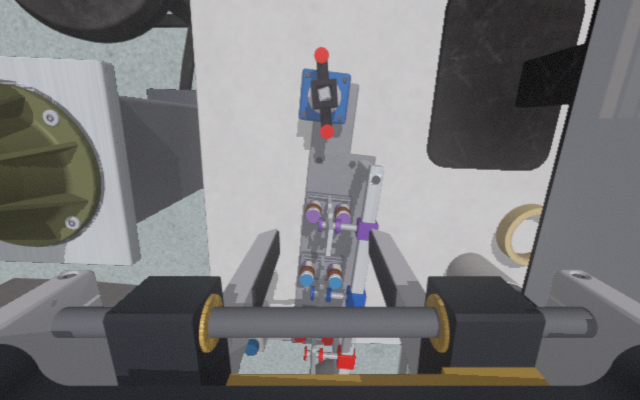

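View pics/s2.png

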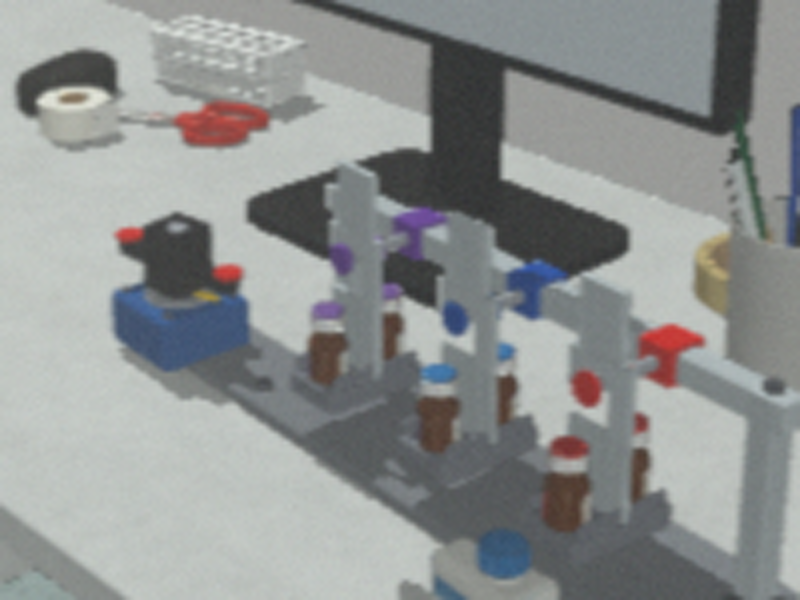

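All three carriers hang on their matching pins with the vials upright. The handle is seated (hub top at 85 mm) and turned to about −83°, which is the stop plus the handle's play. Handing in.

```bash
python3 -c "
from station import *
print(hand_in())"
```

```text
the job is handed in; nothing more can be done
None
```

I hung all three carriers on their matching pins, seated the handle fully and turned it clockwise to its stop, left the bottle untouched, and handed the job in at about 48 s; no verdict came back.

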